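# Tidy the miniature painter's desk

## Robot

A 6-joint arm with a two-finger parallel gripper is mounted at the origin on the work surface. World frame = base frame: x ahead of the robot, y to its left, z up, the work surface at z = 0. Lengths are in m, angles in rad, forces in N, time in s.
With the tool pointing down it reaches from about 0.375 to 0.975 m from the base axis. Payload 3.8 kg.
Tool frame: the origin (TCP) lies between the finger pads; the fingertips stand 8 mm ahead of it and the grasp point (between the pads) lies 11 mm behind it (tcp_to_tips is the distance from the TCP to the fingertips, in m); z points along the fingers, y is the line along which they close (so a half turn about z gives the same grasp; the last joint's range is limited). The gripper opens to 85 mm and grips with 20 to 120 N. Pads are 22 mm wide; open, the fingers measure 114 mm over their backs; the gripper's body (76 mm by 85 mm) begins 54 mm behind the grasp point. The pads swing forward as they close: fully open they stand 13 mm farther back than shut.
Start: joints at [1.225, 0.264, 1.604, -0, 1.274, -0.037], TCP at [0.205, 0.643, 0.239] pointing down, gripper open.
Joint ranges: [-2.63, 2.63], [-0.94, 2.18], [0.31, 2.57], [-1.31, 4.45], [0, 2.66], [-2.55, 2.55]. Speed limits (rad/s): [2.57, 2.57, 3.14, 3.14, 3.14, 3.14].

## Interface

Orientations are given as a rotation vector (axis times angle).
In Python, from workcell import * gives the robot as it stands.
- The arm moves only by the tool move_arm, never from a script. Its argument "series" is one flat list of numbers, 7 for each row, row after row: the finger opening in cm, from 0 to 8.54, then the shift along the tool's x, y, z in cm, then the turn, a rotation vector about the tool's x, y, z in degrees. A call has 1 to 5 rows; each row shifts and turns the commanded pose from where the row before left it, along the tool's axes as they then stand; what a row does not reach is not made up. A row lasts 1/8 s, in which the tool goes at most 62.5 mm and 10.7 degrees, less where a joint would pass 70% of its speed; a pose out of reach is approached as far as the arm can. A call is refused whole if a number of a shift passes 6.25 or a number of a turn 10.7, either way. A call with a gripper value outside its range is refused whole. The fingers move at their own pace and stop on an object; "grip_force" is the grip in N (left out, the last holds). Time passes only in rows, so rows that do not move let the fingers close. It gives the time, the measured TCP pose, the force, the opening and the grip force at its end, in the units of the state.
- read_state(): the state, without advancing time (a new reading comes with each control period).
- read_camera(name): name is "side" or "top"; returns the picture (384x512x3 uint8, red, green, blue); there is no depth.
- calibration(name): a dict with "camera_matrix" (3x3 intrinsics, pixels), "rvec" (rotation vector, rad) and "tvec" (3), from world to camera coordinates, as OpenCV has them. Camera axes: x right, y down, z forward; pixel columns grow to the right and rows downward; lengths in m; the calibration is good to about 2 mm. A picture is of the moment at which its call begins. calibration takes no time and is no camera call.
- finish_job(): hands the job in; it is judged then, once.
The state is a dict: "time": time; "q": joint angles; "joint_vel": joint speeds; "joint_torque": joint torques, N m; "tool_pos": TCP position; "tcp_rot": TCP orientation; "wrist_force": force on the tool from outside, world axes, zero at the start; "torque": the same for the moment, N m; "width": opening from 0.0 (shut) to 1.0 (fully open); "grip_force": force on a finger pad.
Only numpy, scipy, OpenCV 4.12 (cv2) and the standard library are available. Lean on these libraries where they do the work, as an engineer would, in place of code of your own. Each camera call takes 0.05 s, during which the arm holds its last target. There are 200 camera calls.

## Task

Clear up after the painting session: put every loose tool on the mat (flat brush, palette knife, sanding stick, sprue clippers, file, well strip; whichever are there) into the shallow grey tray, and once they are all in, slide the tray, without lifting it, fully home into the corner of the aluminium rails so that it touches both. Also set the square rinse cup upside down over the peg of the drying stand, its rim down on the stand's base, before or after the tray. Do not disturb the miniatures or the coffee mug.

Things in the scene. Friction and masses are not known exactly. Their poses are not given: they have to be found in the camera images.
- tray: Shallow open grey plastic tool tray, 184 (x) by 182 (y) by 26 mm high outside, walls and floor 6 mm, loose, about 0.35 kg. Origin: centre of its underside; x and y along its sides.
- stops: Low L-shaped fence of two aluminium rails fixed to the desk, 34 mm high, 14 mm thick: one rail runs along its y on the far (+x) side, the other along its x on the left (+y) side. Origin: the inner corner, at desk level; the tray belongs on the -x, -y side of it, so when home the tray's centre is at x -92, y -91 mm in this frame.
- brush: Flat wash brush 144 mm long, bristles to +x: wooden handle 16 wide, 12 high (x -72 to +20 mm), steel ferrule 24 wide, 14 high (x +20 to +44), dark bristles 22 wide. Origin: centre of the underside; lies flat, z up. Grip the handle near its origin. May be absent.
- knife: Palette knife 140 mm long: dark wooden handle 16 wide, 14 high (x -70 to +12 mm), thin steel blade 14 wide, 3 high (to x +70). Origin: centre of the underside; lies flat, z up. Grip the handle at x -15 mm. May be absent.
- stick: Sanding stick, plain grey bar 130 long (x), 20 wide, 12 mm high. Origin: centre of the underside; lies flat, z up. May be absent.
- clippers: Sprue clippers 130 mm long: steel pivot block 28 wide, 14 high (x +1 to +39 mm), jaws to +x, two black handles to x -65, about 31 wide together. Origin: centre of the underside; lies flat, z up. Grip the pivot block at x +18 mm. May be absent.
- file: Hand file 138 mm long: light wooden handle 18 wide, 16 high (x -69 to +1 mm), dark steel blade 9 by 9 to x +69. Origin: centre of the underside; lies flat, z up. Grip the handle at x -12 mm. May be absent.
- wells: White ceramic paint palette strip with four round wells, 130 long (x), 36 wide, 14 mm high. Origin: centre of the underside; lies flat, z up. May be absent.
- cup: White square plastic rinse cup, 95 mm deep, 56 by 56 mm outside, walls 3 mm, floor 4 mm, about 100 g, lying empty on its side. Its x axis points out of the mouth. Origin: centre of the face it lies on at the start (mid-depth, 28 mm below the cup's centre line along its own z).
- cup_mouth (a point): Centre of the rinse cup's mouth, in the plane of the rim (cup x +47.5, z +28 mm); x axis out of the mouth.
- stand: Drying stand, fixed: grey base 84 by 84 by 12 mm high with an upright aluminium peg 26 mm thick in the middle, 65 mm tall above the base, tapering over its last 15 mm. Origin: centre of its underside.
- peg_tip (a point): Top centre of the drying peg, 77 mm above the desk.
- mini1: Painted miniature, 70 mm tall, on a round red base 36 mm across; a bystander. Origin: centre of its underside.
- mini2: Painted miniature, 70 mm tall, on a round red base 36 mm across; a bystander. Origin: centre of its underside.
- mini3: Painted miniature, 70 mm tall, on a round red base 36 mm across; a bystander. Origin: centre of its underside.
- mini4: Painted miniature, 70 mm tall, on a round red base 36 mm across; a bystander. Origin: centre of its underside.
- mug: White coffee mug, 82 mm wide, 95 mm high; a bystander. Origin: centre of its underside.
Things that resemble listed ones, but are neither listed nor needed, are in the scene too. What is meant by the stick is not pink or red, and is the smaller of those in its own colour.

How it is judged:
By the outcome, as a careful person would: the job done as asked, in the order asked, and still so for the second after the job is handed in, with the robot touching nothing.
Of brush, knife, stick, clippers, file, wells only 4 to 6 are there at a start; the rules pass over those that are not, and their reading is None.
At some moment in a run one of brush, knife, stick, clippers, file, wells, tray, cup may be knocked a few centimetres aside while the robot is not near it.
It also fails if it takes over 210 s, if anything falls off the work surface, if the arm or the gripper's body presses on something with over 40 N, if the wrist force passes 120 N, or if a joint passes its speed limit or range.

## Working session

There is one attempt and no reset: what is moved stays moved. The work goes in short steps, Python scripts to look and compute and a tool call to move; the robot and the scene stay as the last step left them, time stands still between calls to the robot, and variables do not carry over. Pictures are saved under pics/ and viewed, at most 15 in all, crops included, and the job is handed in when it is done.

Besides the shell and the picture viewer there is one more tool, called after "Request:" as name(argument=value, ...) on one line, values as JSON. move_arm: Moves the arm, as the interface text tells. Its arguments: {"type":"object","properties":{"series":{"type":"array"},"grip_force":{"type":"number"}},"required":["series"]}

```bash
ls; mkdir -p pics; cat > h.py <<'E'
from workcell import *
import numpy as np, cv2
from scipy.spatial.transform import Rotation as R
def cam(n):
    c=calibration(n); K=np.array(c["camera_matrix"]); Rm=R.from_rotvec(np.array(c["rvec"]).ravel()).as_matrix(); t=np.array(c["tvec"]).ravel(); return K,Rm,t
def ray(n,px,z):
    K,Rm,t=cam(n); px=np.atleast_2d(px).astype(float)
    d=(np.linalg.inv(K)@np.c_[px,np.ones(len(px))].T); d=(Rm.T@d).T; o=-Rm.T@t
    return o+d*((z-o[2])/d[:,2])[:,None]
def proj(n,P):
    K,Rm,t=cam(n); p=K@(Rm@np.atleast_2d(P).T+t[:,None]); return (p[:2]/p[2]).T
def shot(n,f):
    im=read_camera(n); cv2.imwrite("pics/%s.png"%f,im[:,:,::-1]); return im
E
python3 - <<'E'
from h import *
for n in("top","side"):
    im=shot(n,n+"0"); K,Rm,t=cam(n); print(n,K[0,0],-Rm.T@t)
    cv2.imwrite(f"pics/{n}0b.png",cv2.resize(im[:,:,::-1],(800,600),interpolation=cv2.INTER_CUBIC))
print(read_state())
E
```

```text
pics
top 399.11032220187195 [ 0.25515883 -0.09103606  1.24660439]
side 412.35879681073584 [ 0.16782796 -0.87989025  0.95342421]
{'time': 0.1, 'q': array([ 1.22509806e+00,  2.64686921e-01,  1.60525175e+00,  1.92194689e-06,
        1.27371062e+00, -3.68869616e-02]), 'joint_vel': array([-0.00064648, -0.00010258, -0.00195756,  0.00048186, -0.00039909,
        0.00037708]), 'joint_torque': array([ 7.54408338e-04, -5.16703427e+01, -3.68589163e+01, -4.88739342e-07,
        6.16020159e-03,  1.91563561e-05]), 'tool_pos': array([0.20492145, 0.64245636, 0.23807265]), 'tcp_rot': array([-0.48309471, -3.1038276 ,  0.0031707 ]), 'wrist_force': array([-0.03321318, -0.50968275,  0.07055913]), 'torque': array([-0.00083506,  0.01328139, -0.01307221]), 'grip_force': 0.0, 'width': 0.9983985605360515}
```

View pics/top0b.png

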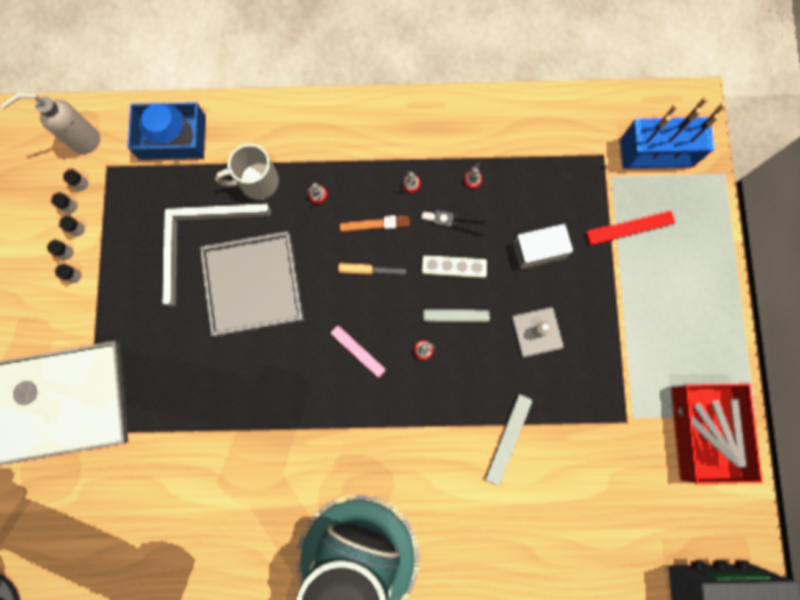

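View pics/side0b.png

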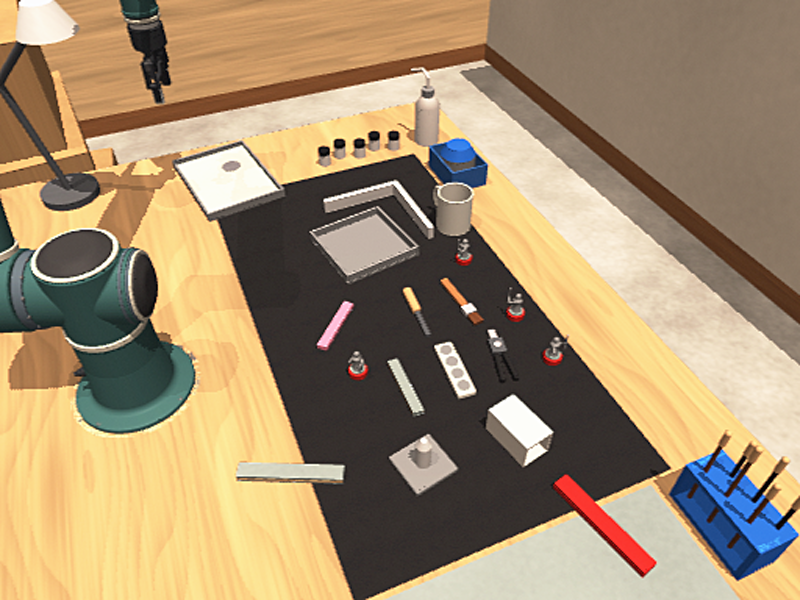

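The top view (800-px scale) shows brush (375,224), file (370,269), clippers (450,220), wells (455,266), cup (544,245), stand (538,332), tray (250,283), rails corner (168,212) and minis at (317,193), (411,182), (473,177), (424,350). There is no knife: the only knife-like tool has a light handle and a dark blade, so it is the file.
Stick candidates are grey-green on the mat (455,315), a longer grey-green bar (508,440), pink (358,350) and red (630,228). I choose (455,315), the smaller grey one. Tray lookalikes are the white tray (60,400) and the blue and red boxes. I choose the grey one.

```bash
cat > seg.py <<'E'
from h import *
def comps(im):
    s=4; big=cv2.resize(im,None,fx=s,fy=s,interpolation=cv2.INTER_CUBIC)
    m=(big.max(2)>75).astype(np.uint8)*255
    n,l,st,c=cv2.connectedComponentsWithStats(m)
    out=[]
    for i in range(1,n):
        if 1200<st[i,4]<100000:
            q=(np.argwhere(l==i)[:,::-1]+.5)/s-.5
            out.append(q)
    return out
def rect(q,z,n="top"):
    p=ray(n,q,z)[:,:2]*1000
    (c,(w,h),a)=cv2.minAreaRect(p.astype(np.float32))
    b=cv2.boxPoints((c,(w,h),a)); e=[b[1]-b[0],b[2]-b[1]]; e=max(e,key=np.linalg.norm)
    return np.array(c),max(w,h),min(w,h),np.degrees(np.arctan2(e[1],e[0]))%180,p.mean(0)
E
python3 - <<'E'
from seg import *
im=cv2.imread("pics/top0.png")[:,:,::-1]
for q in comps(im):
    c,L,W,a,m=rect(q,.013)
    print("px800",(q.mean(0)*1.5625).round(),"c",c.round(),"L %.0f W %.0f ang %.1f"%(L,W,a),"mean",m.round())
big=cv2.resize(im[:,:,::-1][125:250,195:375],(800,556),interpolation=cv2.INTER_CUBIC); cv2.imwrite("pics/crop1.png",big)
E
```

```text
px800 [473. 178.] c [ 744. -248.] L 49 W 42 ang 22.0 mean [ 744. -249.]
px800 [411. 182.] c [ 737. -119.] L 43 W 43 ang 138.8 mean [ 737. -120.]
px800 [317. 193.] c [718.  77.] L 45 W 44 ang 64.6 mean [718.  77.]
px800 [194. 235.] c [594. 284.] L 224 W 210 ang 91.6 mean [633. 331.]
px800 [438. 217.] c [ 662. -170.] L 68 W 30 ang 78.4 mean [ 661. -172.]
px800 [375. 223.] c [651. -40.] L 148 W 33 ang 93.2 mean [650. -43.]
px800 [544. 244.] c [ 596. -386.] L 115 W 75 ang 102.3 mean [ 597. -388.]
px800 [250. 283.] c [531. 212.] L 194 W 191 ang 9.2 mean [530. 212.]
px800 [454. 266.] c [ 556. -202.] L 136 W 45 ang 85.1 mean [ 556. -202.]
px800 [365. 269.] c [554. -33.] L 141 W 27 ang 85.8 mean [554. -21.]
px800 [537. 331.] c [ 418. -363.] L 90 W 89 ang 11.4 mean [ 418. -363.]
px800 [456. 315.] c [ 455. -202.] L 136 W 29 ang 88.7 mean [ 455. -202.]
px800 [358. 351.] c [387.  -4.] L 139 W 29 ang 46.1 mean [387.  -4.]
px800 [423. 349.] c [ 387. -136.] L 43 W 42 ang 178.5 mean [ 387. -135.]
px800 [344. 592.] c [-58.  26.] L 92 W 29 ang 89.0 mean [-60.  25.]
```

View pics/crop1.png

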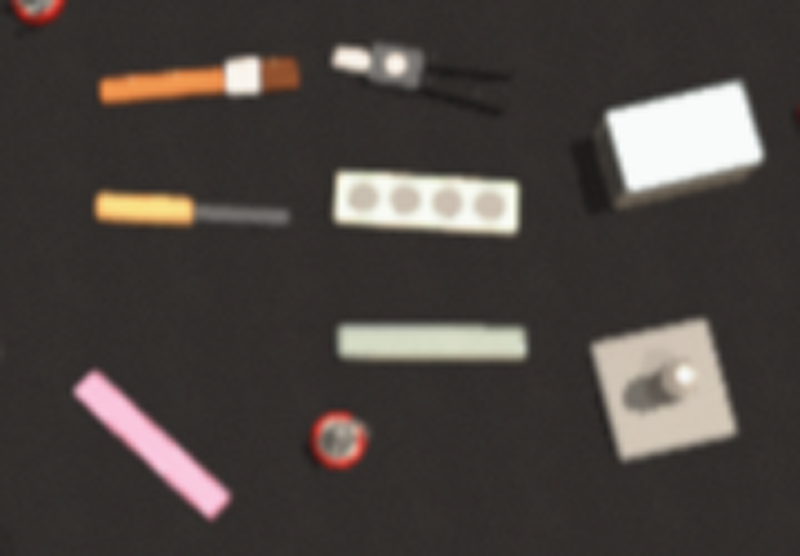

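The crop confirms the grey-green bar at (433,342) as the stick, along with brush, file (light handle, dark blade), clippers (jaws left), and wells. Next I write a planner and start with the file.

```bash
cat > plan.py <<'E'
from h import *
def Rdown(phi):
    c,s=np.cos(np.radians(phi)),np.sin(np.radians(phi)); return np.array([[-s,c,0],[c,s,0],[0,0,-1.]])
def go(P,Rt,w,st=None,step=58.,tstep=10.):
    """rows from measured pose to P (mm), Rt"""
    if st is None: st=read_state(); p=st["tool_pos"]*1000; r=R.from_rotvec(st["tcp_rot"])
    else: p,r=st
    P=np.array(P,float); Rt=R.from_matrix(Rt)
    rv=(r.inv()*Rt).as_rotvec(); n=int(max(np.ceil(np.linalg.norm(P-p)/step),np.ceil(np.degrees(np.linalg.norm(rv))/tstep),1))
    tp=p.copy(); tr=r
    for i in range(1,n+1):
        q=p+(P-p)*i/n; s=tr.inv().apply(q-tp)/10; t=np.degrees(rv/n)
        s=s.round(2); t=t.round(1); print(w,*s,*t,sep=", ")
        tp=tp+tr.apply(s)*10; tr=tr*R.from_rotvec(np.radians(t))
    print("end",tp.round(1)); return tp,tr
E
python3 - <<'E'
from plan import *
go((554,-21,120),Rdown(-2.5),4.5)
print("rails etc")
from seg import *
im=cv2.imread("pics/top0.png")[:,:,::-1]
q=[c for c in comps(im)]
for c in q:
    m=c.mean(0)*1.5625
    if abs(m[0]-250)<5: print("tray",rect(c,.026))
    if abs(m[0]-194)<5:
        p=ray("top",c,.034)[:,:2]*1000
        for y in range(160,320,25): s=p[abs(p[:,1]-y)<4]; s=s[s[:,0]>600]; print("far rail y",y,"x",s[:,0].min().round(),s[:,0].max().round()) if len(s) else 0
        for x in range(480,660,25): s=p[abs(p[:,0]-x)<4]; s=s[s[:,1]>330]; print("left x",x,"y",s[:,1].min().round(),s[:,1].max().round()) if len(s) else 0
    if abs(m[0]-537)<5: print("stand",rect(c,.012))
# cup: top face bright
c=[c for c in q if abs(c.mean(0)[0]*1.5625-544)<5][0]
g=cv2.resize(im,None,fx=4,fy=4,interpolation=cv2.INTER_CUBIC).min(2)
ij=((c+.5)*4-.5).round().astype(int); t=c[g[ij[:,1],ij[:,0]]>205]
print("cup top",rect(t,.056))
E
```

```text
4.5, -3.82, -3.76, 0.85, -0.0, 0.0, 5.3
4.5, -4.14, -3.38, 0.85, -0.0, 0.0, 5.3
4.5, -4.44, -2.99, 0.85, -0.0, 0.0, 5.3
4.5, -4.7, -2.57, 0.85, -0.0, 0.0, 5.3
4.5, -4.92, -2.12, 0.85, -0.0, 0.0, 5.3
4.5, -5.09, -1.66, 0.85, -0.0, 0.0, 5.3
4.5, -5.22, -1.18, 0.86, -0.0, 0.0, 5.3
4.5, -5.31, -0.69, 0.85, -0.0, 0.0, 5.3
4.5, -5.35, -0.2, 0.85, -0.0, 0.0, 5.3
4.5, -5.34, 0.29, 0.85, -0.0, 0.0, 5.3
4.5, -5.3, 0.79, 0.85, -0.0, 0.0, 5.3
4.5, -5.2, 1.27, 0.85, -0.0, 0.0, 5.3
4.5, -5.06, 1.75, 0.85, -0.0, 0.0, 5.3
4.5, -4.88, 2.21, 0.85, -0.0, 0.0, 5.3
end [554. -21. 120.]
rails etc
far rail y 185 x 666.0 694.0
far rail y 210 x 665.0 693.0
far rail y 235 x 664.0 693.0
far rail y 260 x 664.0 692.0
far rail y 285 x 664.0 691.0
far rail y 310 x 663.0 690.0
left x 480 y 357.0 377.0
left x 505 y 355.0 385.0
left x 530 y 356.0 385.0
left x 555 y 357.0 386.0
left x 580 y 358.0 387.0
left x 605 y 358.0 388.0
left x 630 y 359.0 389.0
left x 655 y 359.0 389.0
tray (array([528.3248291 , 209.10624695]), 191.7274627685547, 189.14161682128906, np.float32(9.203006), array([526.88680195, 209.01375009]))
stand (array([ 418.45281982, -363.09298706]), 90.4358139038086, 89.12781524658203, np.float32(11.362138), array([ 418.15450335, -363.01451746]))
cup top (array([ 588.11688232, -378.65466309]), 94.67772674560547, 56.309810638427734, np.float32(102.3067), array([ 587.92263416, -378.50594218]))
```

Request:
move_arm(series=[4.5,-3.8,-3.8,0.85,0,0,5.3,4.5,-4.1,-3.4,0.85,0,0,5.3,4.5,-4.4,-3.0,0.85,0,0,5.3,4.5,-4.7,-2.6,0.85,0,0,5.3,4.5,-4.9,-2.1,0.85,0,0,5.3], grip_force=40)

```text
time: 0.72
tool_pos: [0.3288, 0.4041, 0.1961]
tcp_rot: [-1.186, -2.909, 0.001]
wrist_force: [1.7, 0.0, 0.7]
width: 0.527
grip_force: 0.0
```

Request:
move_arm(series=[4.5,-5.1,-1.7,0.85,0,0,5.3,4.5,-5.2,-1.2,0.85,0,0,5.3,4.5,-5.3,-0.7,0.85,0,0,5.3,4.5,-5.4,-0.2,0.85,0,0,5.3,4.5,-5.3,0.3,0.85,0,0,5.3])

```text
time: 1.35
tool_pos: [0.453, 0.1671, 0.1538]
tcp_rot: [-1.821, -2.56, 0.0]
wrist_force: [-0.1, 1.2, -0.1]
width: 0.525
grip_force: 0.0
```

Request:
move_arm(series=[4.5,-5.3,0.8,0.85,0,0,5.3,4.5,-5.2,1.3,0.85,0,0,5.3,4.5,-5.1,1.7,0.85,0,0,5.3,4.5,-4.9,2.2,0.85,0,0,5.3,4.5,0,0,0,0,0,0])

```text
time: 1.98
tool_pos: [0.553, -0.0244, 0.1193]
tcp_rot: [-2.263, -2.179, 0.002]
wrist_force: [0.0, 0.7, -0.1]
width: 0.526
grip_force: 0.0
```

```bash
python3 - <<'E'
from plan import *
s=read_state(); print(s["time"],s["tool_pos"],s["width"],s["q"].round(2))
go((554,-21,12),Rdown(-2.5),4)
E
```

```text
1.975 [ 0.55304794 -0.02443023  0.11927406] 0.525601933189156 [-0.09  0.14  1.98 -0.    1.02 -0.05]
4, 0.18, 0.05, 5.36, -0.0, 0.0, 0.2
4, 0.17, 0.04, 5.37, -0.0, 0.0, 0.2
end [554. -21.  12.]
```

Request:
move_arm(series=[4.5,0.2,0.05,5.3,0,0,0.2,4.5,0.2,0.05,4.4,0,0,0.2,4.5,0,0,1.0,0,0,0,0.5,0,0,0,0,0,0,0.5,0,0,0,0,0,0])

```text
time: 2.6
tool_pos: [0.5553, -0.0172, 0.0154]
tcp_rot: [2.263, 2.175, 0.004]
wrist_force: [1.1, -0.2, -0.8]
width: 0.194
grip_force: 42.6
```

Request:
move_arm(series=[0.5,0,0,0,0,0,0,0.5,0,0,-5,0,0,0,0.5,0,0,-3.5,0,0,0])

```text
time: 2.98
tool_pos: [0.5545, -0.0175, 0.101]
tcp_rot: [2.264, 2.175, 0.003]
wrist_force: [0.6, 0.5, -0.7]
width: 0.192
grip_force: 42.6
```

```bash
cat >> plan.py <<'E'
C0=np.array([528.,209.]); A0=9.2
def slot(u,v,z,C=C0,A=A0):
    c,s=np.cos(np.radians(A)),np.sin(np.radians(A)); return (C[0]+u*c-v*s,C[1]+u*s+v*c,z)
E
python3 - <<'E'
from plan import *
s=read_state(); print(s["time"],s["width"]*85.4,s["grip_force"])
shot("side","s1")
im=cv2.imread("pics/s1.png"); cv2.imwrite("pics/s1c.png",cv2.resize(im[110:300,150:400],(800,608))[:600])
a=go(slot(0,12,100),Rdown(9.2),.5)
go(slot(0,12,20),Rdown(9.2),.5,st=a)
E
```

```text
2.975 16.4286145329022 42.62520253658295
0.5, 4.74, -0.83, 0.11, 0.1, 0.0, -2.3
0.5, 4.77, -0.63, 0.12, 0.1, 0.0, -2.3
0.5, 4.8, -0.45, 0.12, 0.1, 0.0, -2.3
0.5, 4.8, -0.25, 0.11, 0.1, 0.0, -2.3
0.5, 4.82, -0.06, 0.12, 0.1, 0.0, -2.3
end [526.1 220.9 100. ]
0.5, 0.0, -0.01, 4.0, 0.0, 0.0, 0.0
0.5, 0.01, -0.0, 4.0, 0.0, 0.0, 0.0
end [526.1 220.9  20. ]
```

View pics/s1c.png

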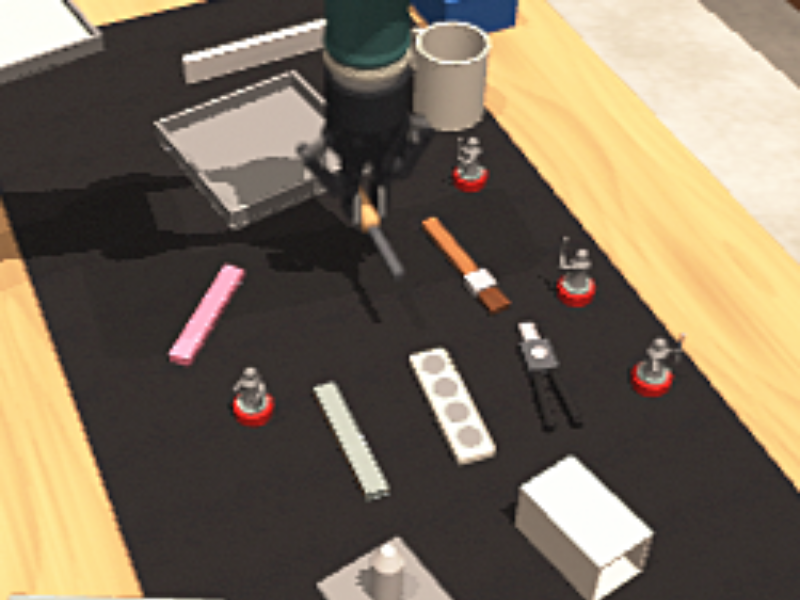

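The side crop shows the file held in the gripper around (375,230), with everything else in place.

Request:
move_arm(series=[0.5,4.7,-0.8,0.1,0,0,-2.3,0.5,4.8,-0.6,0.1,0,0,-2.3,0.5,4.8,-0.5,0.1,0,0,-2.3,0.5,4.8,-0.2,0.1,0,0,-2.3,0.5,4.8,0,0.1,0,0,-2.3])

```text
time: 3.65
tool_pos: [0.5231, 0.2227, 0.0944]
tcp_rot: [2.034, 2.393, 0.003]
wrist_force: [0.2, -0.2, -0.6]
width: 0.195
grip_force: 42.6
```

Request:
move_arm(series=[0.5,0,0,4.0,0,0,0,0.5,0,0,3.6,0,0,0,0.5,0,0,0,0,0,0,4.5,0,0,0,0,0,0,4.5,0,0,0,0,0,0])

```text
time: 4.28
tool_pos: [0.5235, 0.2211, 0.0182]
tcp_rot: [2.036, 2.392, 0.002]
wrist_force: [-0.2, -0.1, 0.3]
width: 0.526
grip_force: 0.0
```

Request:
move_arm(series=[4.5,0,0,-4,0,0,0,4.5,0,0,-5,0,0,0,4.5,0,0,0,0,0,0])

```text
time: 4.65
tool_pos: [0.5271, 0.2224, 0.1133]
tcp_rot: [2.033, 2.388, 0.016]
wrist_force: [0.8, 0.4, -1.0]
width: 0.527
grip_force: 0.0
```

```bash
python3 - <<'E'
from plan import *
s=read_state(); print(s["time"],s["tool_pos"])
a=go((650,-41,60),Rdown(3.2),4.5)
# brush check from top view
from seg import *
im=shot("top","t2")
for q in comps(im):
    c,L,W,ang,m=rect(q,.013); print((q.mean(0)*1.5625).round(),c.round(),"%.0f %.0f %.1f"%(L,W,ang))
E
```

```text
4.65 [0.52710164 0.22241975 0.11334368]
4.5, -4.66, 1.31, 0.89, 0.1, -0.0, 1.0
4.5, -4.64, 1.39, 0.89, 0.1, -0.0, 1.0
4.5, -4.62, 1.48, 0.89, 0.1, -0.0, 1.0
4.5, -4.58, 1.56, 0.89, 0.1, -0.0, 1.0
4.5, -4.57, 1.64, 0.88, 0.1, -0.0, 1.0
4.5, -4.53, 1.72, 0.88, 0.1, -0.0, 1.0
end [650. -41.  60.]
[473. 178.] [ 744. -248.] 49 42 22.0
[411. 182.] [ 737. -119.] 43 43 138.8
[317. 193.] [718.  77.] 45 44 64.6
[242. 209.] [686. 233.] 117 28 91.5
[438. 217.] [ 662. -170.] 68 30 77.8
[375. 223.] [651. -40.] 148 33 93.2
[544. 244.] [ 596. -386.] 116 75 102.3
[263. 283.] [533. 203.] 194 173 8.9
[454. 266.] [ 556. -202.] 136 45 85.1
[537. 331.] [ 418. -363.] 90 89 11.6
[456. 315.] [ 455. -202.] 136 29 88.7
[358. 351.] [387.  -4.] 139 29 46.1
[423. 349.] [ 387. -136.] 43 42 178.5
[364. 573.] [-17.  12.] 203 112 89.0
[336. 545.] [20. 40.] 102 25 110.6
[344. 592.] [-57.  27.] 89 30 89.0
```

Request:
move_arm(series=[4.5,-4.7,1.3,0.5,0,0,1.0,4.5,-4.6,1.4,0.5,0,0,1.0,4.5,-4.6,1.5,0.5,0,0,1.0,4.5,-4.6,1.6,1,0,0,1.0,4.5,-4.6,1.6,1,0,0,1.0])

```text
time: 5.32
tool_pos: [0.6247, -0.0005, 0.0707]
tcp_rot: [-2.138, -2.3, 0.002]
wrist_force: [-0.3, -0.2, 0.0]
width: 0.527
grip_force: 0.0
```

Request:
move_arm(series=[4.5,-4.5,1.7,1,0,0,1.0,4.5,0,0,0,0,0,0])

```text
time: 5.58
tool_pos: [0.6449, -0.0457, 0.0599]
tcp_rot: [-2.162, -2.277, 0.003]
wrist_force: [-1.0, 0.5, -0.8]
width: 0.524
grip_force: 0.0
```

```bash
python3 - <<'E'
from plan import *
s=read_state(); print(s["time"],s["tool_pos"])
a=go((650,-41,13),Rdown(3.2),4.5)
a=go((650,-41,100),Rdown(3.2),.5,st=a)
a=go(slot(27,0,100),Rdown(9.2),.5,st=a)
E
```

```text
5.575 [ 0.64490341 -0.04571595  0.05990319]
4.5, 0.44, 0.55, 4.69, -0.2, 0.0, -0.2
end [650. -41.  13.]
0.5, 0.0, 0.0, -4.35, 0.0, 0.0, -0.0
0.5, 0.0, 0.0, -4.35, 0.0, 0.0, -0.0
end [650. -41. 100.]
0.5, 5.18, -1.62, -0.0, 0.0, 0.0, -1.2
0.5, 5.22, -1.52, -0.0, 0.0, 0.0, -1.2
0.5, 5.25, -1.4, -0.0, 0.0, 0.0, -1.2
0.5, 5.28, -1.29, -0.01, 0.0, 0.0, -1.2
0.5, 5.3, -1.19, 0.0, 0.0, 0.0, -1.2
end [554.6 213.3 100. ]
```

Request:
move_arm(series=[4.5,0.4,0.5,4.6,0,0,0,4.5,0,0,0.1,0,0,0,0.5,0,0,0,0,0,0,0.5,0,0,0,0,0,0,0.5,0,0,0,0,0,0])

```text
time: 6.2
tool_pos: [0.6513, -0.0382, 0.017]
tcp_rot: [2.157, 2.282, 0.002]
wrist_force: [0.7, 1.0, 0.9]
width: 0.162
grip_force: 39.0
```

Request:
move_arm(series=[0.5,0,0,-4.4,0,0,0,0.5,0,0,-4.4,0,0,0,0.5,5.2,-1.6,0,0,0,-1.2,0.5,5.2,-1.5,0,0,0,-1.2,0.5,5.2,-1.4,0,0,0,-1.2])

```text
time: 6.82
tool_pos: [0.5933, 0.1151, 0.1046]
tcp_rot: [2.085, 2.348, 0.003]
wrist_force: [0.5, -0.2, -0.3]
width: 0.166
grip_force: 39.2
```

Request:
move_arm(series=[0.5,5.3,-1.3,0,0,0,-1.2,0.5,5.3,-1.2,0,0,0,-1.2,0.5,0,0,0,0,0,0])

```text
time: 7.2
tool_pos: [0.5537, 0.2191, 0.1043]
tcp_rot: [-2.03, -2.398, -0.002]
wrist_force: [-0.2, -0.8, -1.0]
width: 0.162
grip_force: 39.2
```

```bash
python3 - <<'E'
from plan import *
s=read_state(); print(s["time"],s["tool_pos"],s["width"]*85.4)
a=go(slot(27,0,33),Rdown(9.2),.5)
a=go(slot(27,0,100),Rdown(9.2),4,st=a)
a=go((556,-202,60),Rdown(-3),6,st=a)
E
```

```text
7.2 [0.55372768 0.21910326 0.1042706 ] 13.873503072589255
0.5, -0.3, -0.01, 3.56, 0.0, -0.0, 0.1
0.5, -0.29, -0.0, 3.57, 0.0, -0.0, 0.1
end [554.7 213.4  33. ]
4, 0.0, 0.0, -3.35, 0.0, -0.0, 0.0
4, 0.0, 0.01, -3.35, 0.0, -0.0, 0.0
end [554.7 213.3 100. ]
6, -5.13, -0.82, 0.49, 0.0, -0.0, 1.5
6, -5.14, -0.69, 0.5, 0.0, -0.0, 1.5
6, -5.16, -0.55, 0.49, 0.0, -0.0, 1.5
6, -5.18, -0.42, 0.49, 0.0, -0.0, 1.5
6, -5.18, -0.28, 0.5, 0.0, -0.0, 1.5
6, -5.19, -0.15, 0.49, 0.0, -0.0, 1.5
6, -5.19, -0.01, 0.49, 0.0, -0.0, 1.5
6, -5.19, 0.13, 0.5, 0.0, -0.0, 1.5
end [ 556. -202.   60.]
```

Request:
move_arm(series=[0.5,-0.3,0,3.6,0,0,0,0.5,-0.2,0,3.5,0,0,0,0.5,0,0,0,0,0,0,3.5,0,0,0,0,0,0,3.5,0,0,0,0,0,0])

```text
time: 7.82
tool_pos: [0.5577, 0.2111, 0.0346]
tcp_rot: [2.035, 2.391, 0.005]
wrist_force: [-0.1, -0.2, -0.2]
width: 0.411
grip_force: 0.0
```

Request:
move_arm(series=[4,0,0,-3.4,0,0,0,4,0,0,-3.4,0,0,0,6,-5.1,-0.8,0,0,0,1.5,6,-5.1,-0.7,0,0,0,1.5,6,-5.2,-0.6,0,0,0,1.5])

```text
time: 8.45
tool_pos: [0.5568, 0.0541, 0.1025]
tcp_rot: [2.126, 2.309, 0.004]
wrist_force: [0.9, -0.4, 0.2]
width: 0.706
grip_force: 0.0
```

Request:
move_arm(series=[6,-5.2,-0.4,0.8,0,0,1.5,6,-5.2,-0.3,0.8,0,0,1.5,6,-5.2,-0.1,0.8,0,0,1.5,6,-5.2,0,0.8,0,0,1.5,6,-5.2,0.1,0.8,0,0,1.5])

```text
time: 9.07
tool_pos: [0.5575, -0.2072, 0.0621]
tcp_rot: [2.273, 2.163, 0.002]
wrist_force: [0.9, 0.3, -0.5]
width: 0.702
grip_force: 0.0
```

```bash
python3 - <<'E'
from plan import *
s=read_state(); print(s["time"],s["tool_pos"],s["width"]*85.4)
im=shot("top","t3"); from seg import *
cv2.imwrite("pics/t3c.png",cv2.resize(im[100:240,90:340,::-1],(800,448),interpolation=cv2.INTER_CUBIC))
for q in comps(im):
    c,L,W,ang,m=rect(q,.013); print((q.mean(0)*1.5625).round(),c.round(),"%.0f %.0f %.1f"%(L,W,ang))
a=go((556,-202,12),Rdown(-3),6)
E
```

```text
9.075 [ 0.55753066 -0.20724445  0.06214116] 59.923991475566346
[411. 182.] [ 737. -119.] 43 42 138.8
[317. 193.] [718.  77.] 45 44 64.6
[194. 235.] [594. 284.] 224 211 91.6
[250. 283.] [531. 212.] 194 191 9.1
[537. 331.] [ 418. -363.] 90 89 11.5
[347. 341.] [406.  14.] 83 28 47.5
6, 1.12, -0.2, 4.94, 0.2, 0.3, 0.0
end [ 556. -202.   12.]
```

View pics/t3c.png

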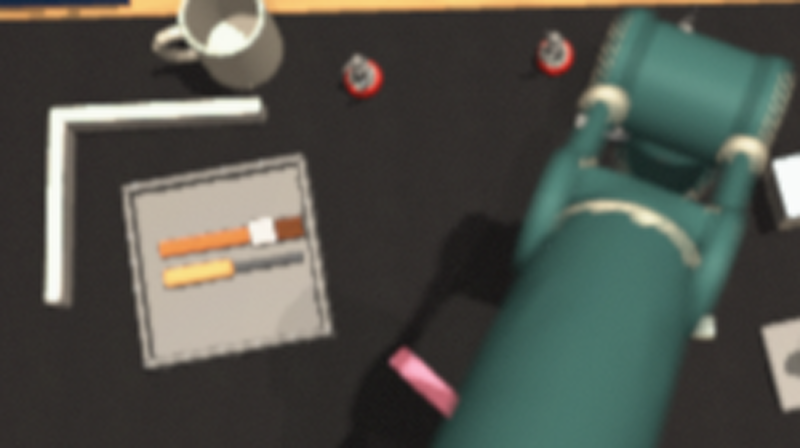

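The tray crop shows the brush at (230,237) and the file at (232,270) lying side by side in the tray; the arm hides the wells.

Request:
move_arm(series=[6,0.6,-0.1,3.0,0,0,0,6,0,0,2.1,0,0,0,2,0,0,0,0,0,0,2,0,0,0,0,0,0,2,0,0,0,0,0,0], grip_force=50)

```text
time: 9.75
tool_pos: [0.557, -0.1993, 0.0109]
tcp_rot: [2.273, 2.165, 0.002]
wrist_force: [0.6, -0.6, 0.4]
width: 0.403
grip_force: 52.0
```

```bash
python3 - <<'E'
from plan import *
s=read_state(); print(s["time"],s["tool_pos"],s["width"]*85.4,s["grip_force"])
p=s["tool_pos"]*1000
a=go((p[0],p[1],105),Rdown(-3),2)
a=go(slot(-60,3,105),Rdown(9.2),2,st=a)
a=go(slot(-60,3,35),Rdown(9.2),2,st=a)
E
```

```text
9.75 [ 0.55696189 -0.19925778  0.01094197] 34.40654368442995 51.96792662143707
2, -0.0, 0.01, -4.7, 0.1, 0.0, 0.1
2, -0.01, 0.01, -4.71, 0.1, 0.0, 0.1
end [ 557.  -199.3  105. ]
2, 4.96, -1.37, -0.0, -0.0, 0.0, -1.5
2, 4.99, -1.24, -0.01, -0.0, 0.0, -1.5
2, 5.02, -1.1, 0.0, -0.0, 0.0, -1.5
2, 5.05, -0.98, -0.0, -0.0, 0.0, -1.5
2, 5.07, -0.84, -0.01, -0.0, 0.0, -1.5
2, 5.09, -0.71, 0.0, -0.0, 0.0, -1.5
2, 5.11, -0.58, -0.0, -0.0, 0.0, -1.5
2, 5.12, -0.44, -0.01, -0.0, 0.0, -1.5
end [468.3 202.4 105. ]
2, 0.0, 0.0, 3.5, -0.0, 0.0, -0.1
2, 0.01, 0.01, 3.5, -0.0, 0.0, -0.1
end [468.3 202.4  35. ]
```

Request:
move_arm(series=[2,0,0,-4.7,0,0,0,2,0,0,-4.7,0,0,0,2,5.0,-1.4,0,0,0,-1.5,2,5.0,-1.2,0,0,0,-1.5,2,5.0,-1.1,0,0,0,-1.5])

```text
time: 10.38
tool_pos: [0.5223, -0.0468, 0.1047]
tcp_rot: [2.186, 2.253, 0.003]
wrist_force: [-0.3, 0.5, -0.6]
width: 0.405
grip_force: 52.1
```

Request:
move_arm(series=[2,5.0,-1.0,0,0,0,-1.5,2,5.1,-0.8,0,0,0,-1.5,2,5.1,-0.7,0,0,0,-1.5,2,5.1,-0.6,0,0,0,-1.5,2,5.1,-0.4,0,0,0,-1.5])

```text
time: 11.0
tool_pos: [0.4663, 0.2043, 0.1046]
tcp_rot: [2.034, 2.393, 0.003]
wrist_force: [0.3, -0.6, -0.4]
width: 0.405
grip_force: 52.1
```

Request:
move_arm(series=[2,0,0,0,0,0,0])

```text
time: 11.12
tool_pos: [0.466, 0.2056, 0.1045]
tcp_rot: [2.029, 2.397, 0.004]
wrist_force: [-1.3, -0.4, -0.5]
width: 0.404
grip_force: 52.0
```

```bash
python3 - <<'E'
from plan import *
s=read_state(); print(s["time"],s["tool_pos"],s["width"]*85.4,s["grip_force"])
a=go(slot(-60,3,32),Rdown(9.2),2)
a=go(slot(-60,3,100),Rdown(9.2),2,st=a)
a=go((455,-202,60),Rdown(-1.3),5,st=a)
E
```

```text
11.125 [0.46601191 0.20561604 0.10446157] 34.530071110493026 52.03668773174286
2, -0.18, 0.08, 3.62, 0.1, -0.0, 0.2
2, -0.19, 0.08, 3.63, 0.1, -0.0, 0.2
end [468.3 202.3  32. ]
2, 0.01, -0.0, -3.4, -0.0, -0.0, -0.0
2, 0.0, -0.01, -3.4, -0.0, -0.0, -0.0
end [468.3 202.3 100. ]
5, -4.96, -0.96, 0.5, -0.0, -0.0, 1.3
5, -4.99, -0.85, 0.49, -0.0, -0.0, 1.3
5, -5.0, -0.74, 0.5, -0.0, -0.0, 1.3
5, -5.02, -0.62, 0.49, -0.0, -0.0, 1.3
5, -5.03, -0.51, 0.5, -0.0, -0.0, 1.3
5, -5.05, -0.39, 0.49, -0.0, -0.0, 1.3
5, -5.05, -0.28, 0.5, -0.0, -0.0, 1.3
5, -5.05, -0.17, 0.5, -0.0, -0.0, 1.3
end [ 455. -202.   60.]
```

Request:
move_arm(series=[2,-0.4,0.1,3.6,0,0,0,2,0,0,3.6,0,0,0,2,0,0,0,0,0,0,5,0,0,0,0,0,0,5,0,0,0,0,0,0])

```text
time: 11.75
tool_pos: [0.4684, 0.198, 0.0317]
tcp_rot: [2.036, 2.391, 0.001]
wrist_force: [-0.2, 0.3, 0.3]
width: 0.583
grip_force: 0.0
```

Request:
move_arm(series=[5,0,0,-3.4,0,0,0,5,0,0,-3.4,0,0,0,4.5,-4.9,-1,0,0,0,1.3,4.5,-5,-0.9,0,0,0,1.3,4.5,-5,-0.7,0,0,0,1.3])

```text
time: 12.38
tool_pos: [0.4624, 0.0458, 0.0996]
tcp_rot: [2.116, 2.321, 0.001]
wrist_force: [0.6, 0.3, 0.1]
width: 0.526
grip_force: 0.0
```

Request:
move_arm(series=[4.5,-5,-0.6,0,0,0,1.3,4.5,-5,-0.5,0,0,0,1.3,4.5,-5,-0.4,0,0,0,1.3,4.5,-5.1,-0.3,0,0,0,1.3,4.5,-5.1,-0.2,0,0,0,1.3])

```text
time: 13.0
tool_pos: [0.454, -0.2073, 0.0995]
tcp_rot: [2.245, 2.196, 0.0]
wrist_force: [0.8, 0.7, -0.4]
width: 0.529
grip_force: 0.0
```

Request:
move_arm(series=[4.5,0,0,0,0,0,0])

```text
time: 13.12
tool_pos: [0.4544, -0.2088, 0.0997]
tcp_rot: [2.249, 2.191, -0.0]
wrist_force: [-0.3, 0.3, 0.5]
width: 0.526
grip_force: 0.0
```

```bash
python3 - <<'E'
from plan import *
s=read_state(); print(s["time"],s["tool_pos"],s["width"]*85.4)
im=shot("top","t4"); im2=shot("side","s4"); from seg import *
cv2.imwrite("pics/t4c.png",np.vstack([cv2.resize(im[130:220,90:340,::-1],(800,288),interpolation=cv2.INTER_CUBIC),cv2.resize(im2[190:280,170:420,::-1],(800,288),interpolation=cv2.INTER_CUBIC)]))
for q in comps(im):
    c,L,W,ang,m=rect(q,.013); print((q.mean(0)*1.5625).round(),c.round(),"%.0f %.0f %.1f"%(L,W,ang))
a=go((455,-202,14),Rdown(-1.3),4.5)
E
```

```text
13.125 [ 0.45438844 -0.20881251  0.0996922 ] 44.94495003371383
[473. 178.] [ 744. -248.] 48 42 22.9
[411. 182.] [ 737. -119.] 43 43 139.4
[317. 193.] [718.  77.] 45 44 65.4
[194. 235.] [594. 284.] 224 210 91.6
[438. 217.] [ 662. -170.] 68 30 76.9
[250. 283.] [531. 212.] 194 191 9.1
[358. 351.] [387.  -4.] 138 29 46.3
4.5, 0.18, 0.05, 4.25, -0.0, -0.0, -0.0
4.5, 0.18, 0.05, 4.26, -0.0, -0.0, -0.0
end [ 455. -202.   14.]
```

View pics/t4c.png

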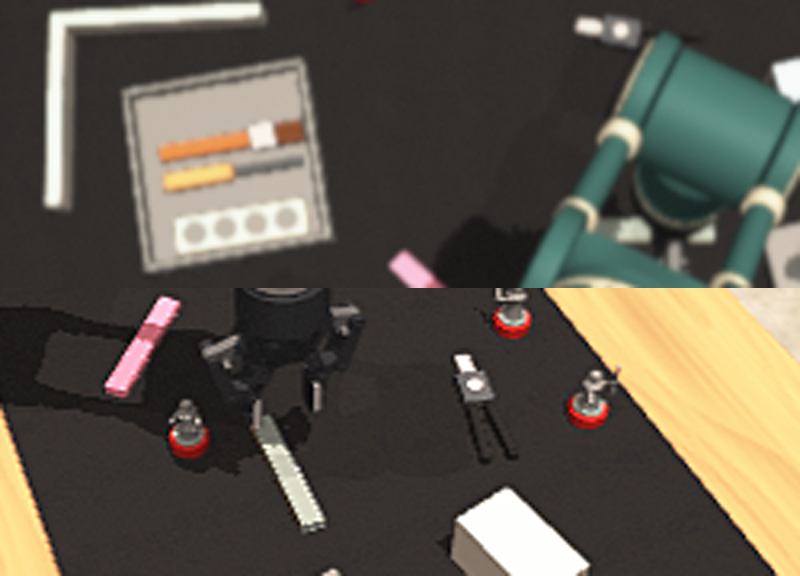

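The view shows brush, file and wells lying side by side in the tray, with about 28 mm between file and wells, which is enough for the stick. The stick is under the gripper and the clippers are unmoved.

Request:
move_arm(series=[4.5,0.3,0.1,4.2,0,0,0,4.5,0.3,0,4.2,0,0,0,4.5,0,0,0.1,0,0,0,0.8,0,0,0,0,0,0,0.8,0,0,0,0,0,0], grip_force=40)

```text
time: 13.85
tool_pos: [0.4574, -0.1998, 0.0164]
tcp_rot: [2.241, 2.197, 0.002]
wrist_force: [-0.1, 0.0, -0.7]
width: 0.211
grip_force: 39.0
```

```bash
python3 - <<'E'
from plan import *
s=read_state(); print(s["time"],s["tool_pos"],s["width"]*85.4,s["grip_force"])
p=s["tool_pos"]*1000
a=go((p[0],p[1],105),Rdown(-1.3),.8)
a=go(slot(-27,4,105),Rdown(9.2),.8,st=a)
E
```

```text
13.85 [ 0.45740752 -0.19980955  0.01637464] 18.01658764899784 39.049606919288635
0.8, -0.01, 0.01, -4.43, 0.1, 0.0, 0.1
0.8, -0.0, 0.01, -4.43, 0.1, 0.0, 0.1
end [ 457.4 -199.8  105. ]
0.8, 5.12, 0.42, -0.01, -0.0, 0.0, -1.3
0.8, 5.1, 0.54, -0.01, -0.0, 0.0, -1.3
0.8, 5.09, 0.65, -0.0, -0.0, 0.0, -1.3
0.8, 5.08, 0.77, -0.01, -0.0, 0.0, -1.3
0.8, 5.06, 0.88, -0.01, -0.0, 0.0, -1.3
0.8, 5.03, 1.0, -0.01, -0.0, 0.0, -1.3
0.8, 5.02, 1.11, -0.01, -0.0, 0.0, -1.3
0.8, 4.98, 1.22, -0.01, -0.0, 0.0, -1.3
end [500.7 208.6 105. ]
```

Request:
move_arm(series=[0.8,0,0,-4.4,0,0,0,0.8,0,0,-4.5,0,0,0,0.8,5.1,0.4,0,0,0,-1.3,0.8,5.1,0.5,0,0,0,-1.3,0.8,5.1,0.7,0,0,0,-1.3])

```text
time: 14.48
tool_pos: [0.4726, -0.0453, 0.1056]
tcp_rot: [2.166, 2.27, 0.004]
wrist_force: [0.3, 0.4, -0.5]
width: 0.208
grip_force: 39.3
```

Request:
move_arm(series=[0.8,5.1,0.8,0,0,0,-1.3,0.8,5.1,0.9,0,0,0,-1.3,0.8,5.0,1.0,0,0,0,-1.3,0.8,5.0,1.1,0,0,0,-1.3,0.8,5.0,1.2,0,0,0,-1.3])

```text
time: 15.1
tool_pos: [0.4989, 0.2115, 0.1054]
tcp_rot: [2.034, 2.392, 0.005]
wrist_force: [0.6, 0.3, -0.7]
width: 0.212
grip_force: 39.3
```

Request:
move_arm(series=[0.8,0,0,0,0,0,0])

```text
time: 15.22
tool_pos: [0.4993, 0.213, 0.1055]
tcp_rot: [2.03, 2.396, 0.007]
wrist_force: [0.3, -0.4, -1.6]
width: 0.214
grip_force: 39.3
```

```bash
python3 - <<'E'
from plan import *
s=read_state(); print(s["time"],s["tool_pos"],s["width"]*85.4,s["grip_force"])
a=go(slot(-27,4,32),Rdown(9.2),.8)
a=go(slot(-27,4,105),Rdown(9.2),.8,st=a)
a=go((659,-185,105),Rdown(-12),5,st=a)
E
```

```text
15.225 [0.49930495 0.21298929 0.10549266] 18.243480269975294 39.27685797214508
0.8, -0.23, 0.02, 3.67, 0.1, -0.0, 0.1
0.8, -0.23, 0.02, 3.68, 0.1, -0.0, 0.1
end [500.7 208.7  32. ]
0.8, 0.0, 0.0, -3.65, 0.0, -0.0, 0.0
0.8, 0.01, 0.01, -3.65, 0.0, -0.0, 0.0
end [500.7 208.7 105. ]
5, -5.17, 1.16, -0.01, 0.0, -0.0, 2.7
5, -5.12, 1.41, -0.0, 0.0, -0.0, 2.7
5, -5.04, 1.64, -0.01, 0.0, -0.0, 2.7
5, -4.96, 1.88, -0.01, 0.0, -0.0, 2.7
5, -4.87, 2.11, -0.01, 0.0, -0.0, 2.7
5, -4.76, 2.34, -0.0, 0.0, -0.0, 2.7
5, -4.64, 2.55, -0.01, 0.0, -0.0, 2.7
5, -4.52, 2.78, -0.01, 0.0, -0.0, 2.7
end [ 659. -185.  105.]
```

Request:
move_arm(series=[0.8,-0.3,0,3.7,0,0,0,0.8,-0.1,0,3.7,0,0,0,0.8,0,0,0,0,0,0,3.5,0,0,0,0,0,0,3.5,0,0,0,0,0,0])

```text
time: 15.85
tool_pos: [0.4988, 0.205, 0.0301]
tcp_rot: [2.036, 2.392, 0.001]
wrist_force: [0.3, -0.4, 0.7]
width: 0.408
grip_force: 0.0
```

Request:
move_arm(series=[3.5,0,0,-3.7,0,0,0,3.5,0,0,-3.7,0,0,0,5,-5.2,1.2,0,0,0,2.7,5,-5.1,1.4,0,0,0,2.7,5,-5.0,1.6,0,0,0,2.7])

```text
time: 16.48
tool_pos: [0.5582, 0.0567, 0.1042]
tcp_rot: [2.2, 2.241, 0.002]
wrist_force: [0.5, 0.3, 0.1]
width: 0.588
grip_force: 0.0
```

Request:
move_arm(series=[5,-5.0,1.9,0,0,0,2.7,5,-4.9,2.1,0,0,0,2.7,5,-4.8,2.3,0,0,0,2.7,5,-4.6,2.6,0,0,0,2.7,5,-4.5,2.8,0,0,0,2.7])

```text
time: 17.1
tool_pos: [0.6571, -0.1904, 0.1038]
tcp_rot: [2.45, 1.966, 0.001]
wrist_force: [0.6, 0.8, -0.1]
width: 0.582
grip_force: 0.0
```

Request:
move_arm(series=[5,0,0,0,0,0,0])

```text
time: 17.23
tool_pos: [0.6579, -0.1927, 0.104]
tcp_rot: [2.45, 1.962, 0.001]
wrist_force: [0.2, 0.9, 0.4]
width: 0.583
grip_force: 0.0
```

```bash
python3 - <<'E'
from plan import *
s=read_state(); print(s["time"],s["tool_pos"],s["width"]*85.4)
im=shot("top","t5"); im2=shot("side","s5"); from seg import *
cv2.imwrite("pics/t5c.png",np.vstack([cv2.resize(im[100:220,90:340,::-1],(800,384),interpolation=cv2.INTER_CUBIC),cv2.resize(im2[190:250,270:395,::-1],(400,192),interpolation=cv2.INTER_CUBIC).repeat(2,1)[:, :800]]))
for q in comps(im):
    c,L,W,ang,m=rect(q,.013); print((q.mean(0)*1.5625).round(),c.round(),"%.0f %.0f %.1f"%(L,W,ang))
a=go((659,-185,13),Rdown(-12),5)
E
```

```text
17.225 [ 0.65792407 -0.19272969  0.10402401] 49.78079858795935
[317. 193.] [718.  77.] 45 44 64.1
[194. 235.] [594. 284.] 224 210 91.6
[544. 244.] [ 596. -386.] 115 75 102.2
[250. 283.] [531. 212.] 194 191 9.1
[537. 331.] [ 418. -363.] 90 89 11.5
[342. 593.] [-59.  28.] 91 27 89.0
5, 0.22, 0.09, 4.51, -0.0, -0.0, -0.2
5, 0.23, 0.09, 4.51, -0.0, -0.0, -0.2
end [ 659. -185.   13.]
```

View pics/t5c.png

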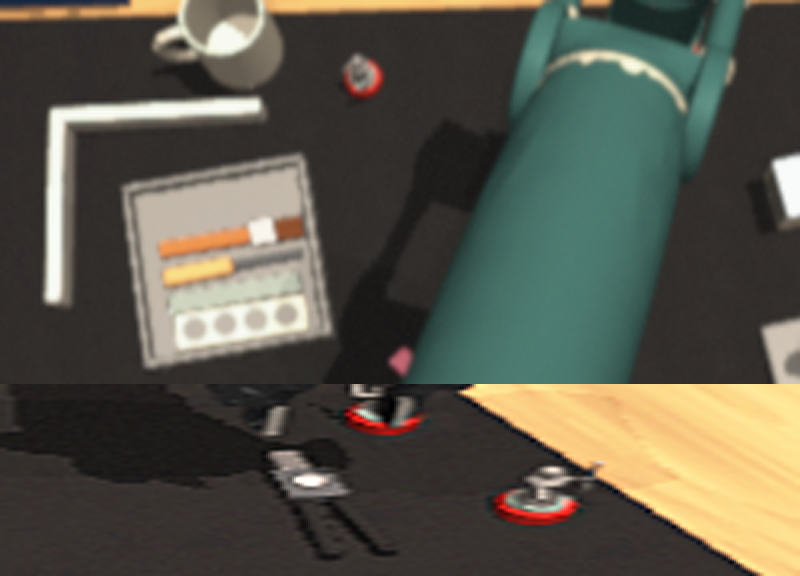

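The stick now lies between file and wells in the tray, and the clippers are unmoved beside the hovering fingers.

Request:
move_arm(series=[5,0.4,0.1,4.5,0,0,0,5,0.4,0.1,4.6,0,0,0,5,0,0,0,0,0,0,1.5,0,0,0,0,0,0,1.5,0,0,0,0,0,0])

```text
time: 17.95
tool_pos: [0.6618, -0.1812, 0.0148]
tcp_rot: [2.446, 1.968, 0.003]
wrist_force: [-0.1, -0.5, -0.6]
width: 0.307
grip_force: 41.4
```

Request:
move_arm(series=[1.5,0,0,0,0,0,0])

```text
time: 18.08
tool_pos: [0.6617, -0.1814, 0.0145]
tcp_rot: [2.446, 1.967, 0.003]
wrist_force: [-0.4, 1.3, 4.1]
width: 0.313
grip_force: 41.9
```

```bash
python3 - <<'E'
from plan import *
s=read_state(); print(s["time"],s["tool_pos"],s["width"]*85.4,s["grip_force"])
p=s["tool_pos"]*1000
a=go((p[0],p[1],107),Rdown(-12),1.5)
a=go(slot(60,20,107),Rdown(9.2),1.5,st=a)
E
```

```text
18.075 [ 0.66167532 -0.18141823  0.01448777] 26.750471291411294 41.89981162548065
1.5, -0.0, 0.01, -4.63, 0.1, 0.0, -0.2
1.5, -0.0, 0.01, -4.62, 0.1, 0.0, -0.2
end [ 661.7 -181.4  107. ]
1.5, 4.93, -2.04, 0.0, -0.0, -0.0, -2.6
1.5, 5.02, -1.81, 0.0, -0.0, -0.0, -2.6
1.5, 5.09, -1.59, 0.0, -0.0, -0.0, -2.6
1.5, 5.17, -1.35, 0.0, -0.0, -0.0, -2.6
1.5, 5.21, -1.12, 0.0, -0.0, -0.0, -2.6
1.5, 5.27, -0.87, 0.01, -0.0, -0.0, -2.6
1.5, 5.29, -0.64, -0.0, -0.0, -0.0, -2.6
1.5, 5.33, -0.4, -0.0, -0.0, -0.0, -2.6
end [584.  238.4 107. ]
```

Request:
move_arm(series=[1.5,0,0,-4.6,0,0,0,1.5,0,0,-4.6,0,0,0,1.5,4.9,-2.0,0,0,0,-2.6,1.5,5.0,-1.8,0,0,0,-2.6,1.5,5.1,-1.6,0,0,0,-2.6])

```text
time: 18.7
tool_pos: [0.6326, -0.0231, 0.1053]
tcp_rot: [2.307, 2.13, 0.002]
wrist_force: [-0.1, 0.5, -1.4]
width: 0.314
grip_force: 41.4
```

Request:
move_arm(series=[1.5,5.2,-1.3,0,0,0,-2.6,1.5,5.2,-1.1,0,0,0,-2.6,1.5,5.2,-0.8,0,0,0,-2.6,1.5,5.2,-0.5,0,0,0,-2.6,1.5,5.2,-0.3,0,0,0,-2.6])

```text
time: 19.32
tool_pos: [0.5899, 0.2376, 0.1052]
tcp_rot: [2.051, 2.379, 0.002]
wrist_force: [1.3, -0.5, -0.9]
width: 0.311
grip_force: 41.4
```

Request:
move_arm(series=[1.5,0,0,0,0,0,0])

```text
time: 19.45
tool_pos: [0.5894, 0.2396, 0.1051]
tcp_rot: [2.047, 2.383, 0.003]
wrist_force: [0.8, -0.3, -1.8]
width: 0.312
grip_force: 41.4
```

```bash
python3 - <<'E'
from plan import *
s=read_state(); print(s["time"],s["tool_pos"],s["width"]*85.4,s["grip_force"])
a=go(slot(62,18,36),Rdown(9.2),1.5)
a=go(slot(62,18,150),Rdown(9.2),5,st=a)
E
```

```text
19.45 [0.58944602 0.23962177 0.10511279] 26.66168099378108 41.389058232307434
1.5, -0.13, -0.18, 3.46, 0.0, -0.0, -0.3
1.5, -0.12, -0.18, 3.45, 0.0, -0.0, -0.3
end [586.3 236.7  36. ]
5, 0.01, 0.01, -5.7, 0.0, -0.0, 0.0
5, 0.0, 0.0, -5.7, 0.0, -0.0, 0.0
end [586.3 236.7 150. ]
```

Request:
move_arm(series=[1.5,-0.2,-0.2,3.5,0,0,-0.3,1.5,-0.2,-0.2,3.5,0,0,0,1.5,0,0,0,0,0,0,4.5,0,0,0,0,0,0,4.5,0,0,0,0,0,0])

```text
time: 20.08
tool_pos: [0.5888, 0.2318, 0.0368]
tcp_rot: [2.046, 2.381, 0.006]
wrist_force: [-0.1, 0.0, 0.6]
width: 0.529
grip_force: 0.0
```

Request:
move_arm(series=[4.5,0,0,-5.5,0,0,0,4.5,0,0,-5.5,0,0,0,0,-5.5,0,0,0,0,2,0,-5.5,0,0,0,0,3,0,-5,-2,0,0,0,3])

```text
time: 20.7
tool_pos: [0.5872, 0.0697, 0.1471]
tcp_rot: [2.207, 2.23, 0.006]
wrist_force: [1.0, -0.8, -1.0]
width: -0.003
grip_force: 0.0
```

```bash
python3 - <<'E'
from plan import *
s=read_state(); print(s["time"],s["tool_pos"],s["width"]*85.4)
im=shot("top","t6"); im2=shot("side","s6"); from seg import *
cv2.imwrite("pics/t6c.png",np.hstack([cv2.resize(im[125:225,90:215,::-1],(500,400),interpolation=cv2.INTER_CUBIC),cv2.resize(im2[110:190,190:290,::-1],(300,400),interpolation=cv2.INTER_CUBIC)]))
for q in comps(im):
    c,L,W,ang,m=rect(q,.026); print((q.mean(0)*1.5625).round(),c.round(),"%.0f %.0f %.1f"%(L,W,ang))
a=go((523,78,60),Rdown(1.7),0)
a=go((523,78,16),Rdown(1.7),0,st=a)
E
```

```text
20.7 [0.58717382 0.06971874 0.14713059] -0.2915507719248642
[473. 178.] [ 739. -246.] 48 42 22.0
[411. 182.] [ 732. -119.] 43 42 138.8
[544. 244.] [ 593. -383.] 114 74 102.3
[537. 331.] [ 417. -360.] 89 88 11.5
[358. 351.] [386.  -5.] 137 29 46.3
[423. 349.] [ 386. -135.] 42 41 178.5
[347. 543.] [26. 20.] 106 27 94.8
[351. 591.] [-54.  11.] 58 29 89.0
0, 0.58, -3.07, 4.3, 0.0, 0.0, -0.6
0, 0.61, -3.05, 4.29, 0.0, 0.0, -0.6
end [523.  78.  60.]
0, 0.01, -0.01, 4.4, 0.1, 0.1, -0.1
end [523.  78.  16.]
```

View pics/t6c.png

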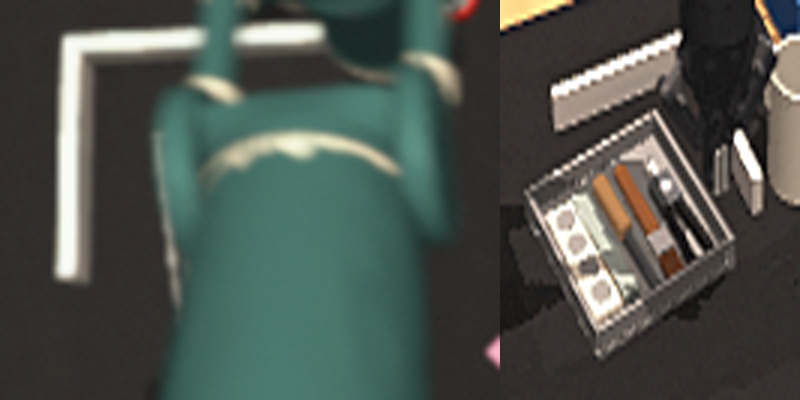

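The side crop (right half) shows all five tools in the tray, with the clippers by the far wall. Next I push the tray along +y.

Request:
move_arm(series=[0,0.3,-3.1,4.3,0,0,-0.6,0,0.3,-3.1,4.3,0,0,-0.6,0,0,0,4.3,0,0,0,0,0,0,0,0,0,0])

```text
time: 21.3
tool_pos: [0.5199, 0.0765, 0.0133]
tcp_rot: [-2.181, -2.256, 0.007]
wrist_force: [0.1, 0.4, 0.1]
width: -0.004
grip_force: 0.0
```

Request:
move_arm(series=[0,2,0,0,0,0,0,0,2,0,0,0,0,0,0,1.5,0,0,0,0,0,0,1.5,0,0,0,0,0,0,1,0,0,0,0,0])

```text
time: 21.92
tool_pos: [0.5218, 0.1565, 0.0178]
tcp_rot: [2.179, 2.258, 0.002]
wrist_force: [-0.4, -9.3, 7.0]
width: -0.002
grip_force: 4.3
```

```bash
python3 - <<'E'
from plan import *
s=read_state(); print(s["time"],s["tool_pos"],s["wrist_force"])
E
```

```text
21.925 [0.52184223 0.1565108  0.01782501] [-0.35071291 -9.32819917  6.98802659]
```

Request:
move_arm(series=[0,0.8,0,0,0,0,0,0,0.6,0,0,0,0,0,0,0.4,0,0,0,0,0])

```text
time: 22.3
tool_pos: [0.5205, 0.171, 0.0178]
tcp_rot: [2.174, 2.259, -0.008]
wrist_force: [-2.3, -28.4, 14.1]
width: -0.004
grip_force: 14.4
```

Request:
move_arm(series=[0,0.3,0,0,0,0,0,0,0.3,0,0,0,0,0,0,0,0,0,0,0,0])

```text
time: 22.68
tool_pos: [0.5187, 0.1721, 0.0179]
tcp_rot: [2.172, 2.259, -0.02]
wrist_force: [-5.6, -38.6, 19.9]
width: -0.003
grip_force: 19.3
```

```bash
python3 - <<'E'
from plan import *
s=read_state(); print(s["time"],s["tool_pos"],s["wrist_force"])
im2=shot("side","s7")
cv2.imwrite("pics/s7c.png",cv2.resize(im2[100:200,170:300,::-1],(780,600),interpolation=cv2.INTER_CUBIC))
E
```

```text
22.675 [0.51870759 0.17213515 0.01787192] [ -5.6163791  -38.62968451  19.94205498]
```

View pics/s7c.png

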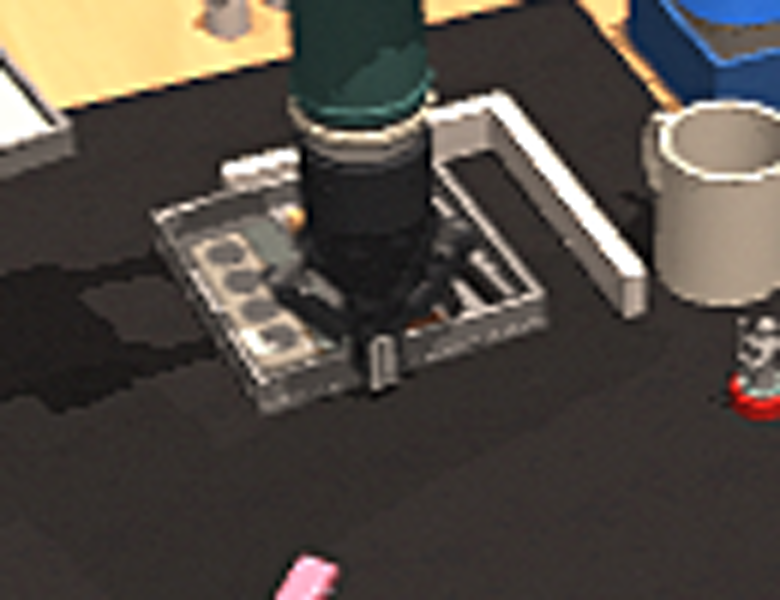

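The tray is flush against the left rail, with about 38 N of contact force. I back off and go to the −x side.

Request:
move_arm(series=[0,-1.5,0,0,0,0,0,0,-3,0,0,0,0,0,0,0,0,-6,0,0,0,0,0,-6,-6,0,0,0,0,0,-6,0,0,0,0])

```text
time: 23.35
tool_pos: [0.4215, 0.134, 0.1259]
tcp_rot: [2.181, 2.253, 0.019]
wrist_force: [-0.1, 0.3, -0.2]
width: 0.003
grip_force: 0.0
```

Request:
move_arm(series=[0,0,-6,0,0,0,0,0,3,-6,0,0,0,0,0,6,0,0,0,0,0,0,6,0,0,0,0,0,0,0,0,0,0,0,0])

```text
time: 23.98
tool_pos: [0.296, 0.2809, 0.1218]
tcp_rot: [-2.176, -2.264, -0.009]
wrist_force: [0.3, 0.0, 0.9]
width: -0.001
grip_force: 0.0
```

```bash
python3 - <<'E'
from plan import *
from seg import *
s=read_state(); print(s["time"],s["tool_pos"])
im=shot("top","t8")
cv2.imwrite("pics/t8c.png",cv2.resize(im[120:230,80:230,::-1],(780,572),interpolation=cv2.INTER_CUBIC))
for q in comps(im):
    c,L,W,ang,m=rect(q,.026); print((q.mean(0)*1.5625).round(),c.round(),"%.0f %.0f %.1f"%(L,W,ang))
E
```

```text
23.975 [0.29600332 0.28092371 0.12175579]
[473. 177.] [ 739. -246.] 49 42 21.0
[411. 182.] [ 732. -119.] 43 42 140.4
[317. 193.] [713.  75.] 45 43 64.6
[213. 271.] [565. 279.] 259 223 1.6
[544. 244.] [ 592. -383.] 114 75 102.2
[537. 331.] [ 417. -360.] 90 88 11.4
[358. 351.] [386.  -5.] 137 29 46.3
[423. 349.] [ 386. -135.] 42 41 178.5
[324. 551.] [14. 59.] 84 16 127.1
[344. 593.] [-56.  23.] 82 25 89.0
```

View pics/t8c.png

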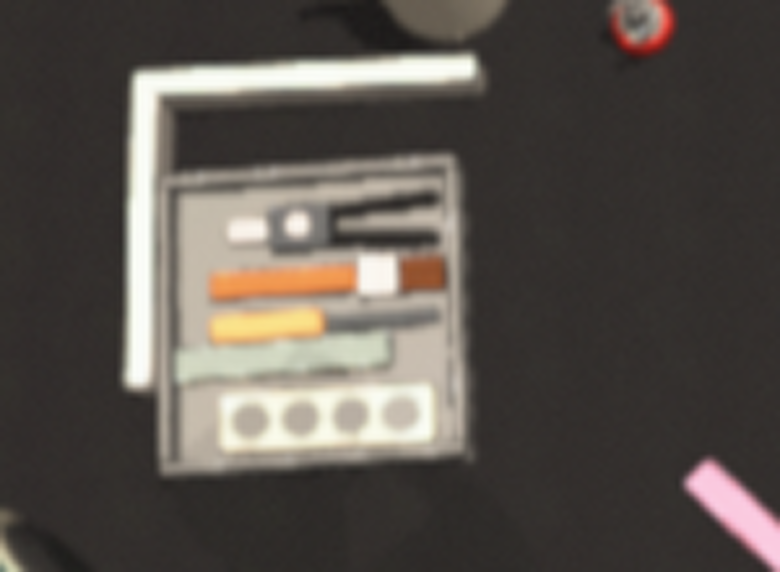

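The tray is aligned with the left rail and all five tools are inside; about 50 mm of the gap to the far rail remains. I push along +x.

Request:
move_arm(series=[0,0,4.5,0,0,0,0,0,0,4.2,0,0,0,0,0,0,0,5.3,0,0,0,0,0,0,5.2,0,0,0,0,0,0,0,0,0,0])

```text
time: 24.65
tool_pos: [0.3805, 0.276, 0.0118]
tcp_rot: [-2.185, -2.255, 0.011]
wrist_force: [-0.3, 0.0, 0.2]
width: -0.0
grip_force: 0.0
```

Request:
move_arm(series=[0,0,2,0,0,0,0,0,0,2,0,0,0,0,0,0,1.5,0,0,0,0,0,0,1.5,0,0,0,0,0,0,1.0,0,0,0,0])

```text
time: 25.28
tool_pos: [0.4624, 0.2814, 0.0156]
tcp_rot: [-2.184, -2.255, 0.004]
wrist_force: [-10.4, 0.8, 9.5]
width: -0.006
grip_force: 5.5
```

```bash
python3 - <<'E'
from plan import *
s=read_state(); print(s["time"],s["tool_pos"],s["wrist_force"])
E
```

```text
25.275 [0.46241472 0.28138254 0.01560317] [-10.42532417   0.80796176   9.46284958]
```

Request:
move_arm(series=[0,0,0.8,0,0,0,0,0,0,0.6,0,0,0,0,0,0,0.4,0,0,0,0])

```text
time: 25.65
tool_pos: [0.4785, 0.2818, 0.0155]
tcp_rot: [-2.183, -2.253, 0.009]
wrist_force: [-18.4, 1.9, 13.5]
width: -0.005
grip_force: 8.9
```

Request:
move_arm(series=[0,0,0.3,0,0,0,0,0,0,0.3,0,0,0,0,0,0,0,0,0,0,0])

```text
time: 26.02
tool_pos: [0.4787, 0.2817, 0.0155]
tcp_rot: [-2.179, -2.248, 0.023]
wrist_force: [-28.7, 1.2, 25.0]
width: 0.0
grip_force: 15.2
```

The tray has met the far rail. I back off and nudge +y once more to seat it.

Request:
move_arm(series=[0,0,-1.5,0,0,0,0,0,0,-2,0,0,0,0,0,0,0,-5.5,0,0,0,0,-2,0,-4.5,0,0,0,0,-6,2,0,0,0,0])

```text
time: 26.65
tool_pos: [0.4777, 0.2048, 0.12]
tcp_rot: [2.176, 2.26, 0.017]
wrist_force: [1.6, -0.8, 0.4]
width: 0.0
grip_force: 0.0
```

Request:
move_arm(series=[0,-5,4,0,0,0,0,0,-2,4,0,0,0,0,0,0,3,0,0,0,0,0,0,0,0,0,0,0])

```text
time: 27.15
tool_pos: [0.5876, 0.1365, 0.1151]
tcp_rot: [2.185, 2.255, 0.003]
wrist_force: [0.3, -0.3, 0.7]
width: -0.001
grip_force: 0.0
```

```bash
python3 - <<'E'
from plan import *
s=read_state(); print(s["time"],s["tool_pos"])
a=go((578,140,100),Rdown(1.7),0)
a=go((578,140,16),Rdown(1.7),0,st=a)
E
```

```text
27.15 [0.58762628 0.13654641 0.11512232]
0, 0.38, -0.95, 1.51, 0.1, -0.0, 0.1
end [578. 140. 100.]
0, -0.0, -0.01, 4.2, 0.0, -0.0, 0.0
0, -0.01, -0.0, 4.2, 0.0, -0.0, 0.0
end [578. 140.  16.]
```

Request:
move_arm(series=[0,0,-0.5,5,0,0,0,0,0,0,4.8,0,0,0,0,1,0,0,0,0,0,0,1,0,0,0,0,0,0,0.6,0,0,0,0,0])

```text
time: 27.78
tool_pos: [0.5816, 0.1648, 0.0194]
tcp_rot: [2.181, 2.257, 0.007]
wrist_force: [0.2, 0.5, 0.3]
width: 0.0
grip_force: 0.0
```

Request:
move_arm(series=[0,0.5,0,0,0,0,0,0,0.4,0,0,0,0,0,0,0.3,0,0,0,0,0,0,0,0,0,0,0,0])

```text
time: 28.28
tool_pos: [0.5805, 0.1737, 0.0182]
tcp_rot: [2.181, 2.257, 0.0]
wrist_force: [0.0, -6.4, 3.9]
width: -0.002
grip_force: 3.2
```

Request:
move_arm(series=[0,0.3,0,0,0,0,0,0,0.3,0,0,0,0,0,0,0,0,0,0,0,0])

```text
time: 28.65
tool_pos: [0.581, 0.1759, 0.0182]
tcp_rot: [2.176, 2.255, -0.005]
wrist_force: [2.3, -19.6, 7.2]
width: 0.0
grip_force: 10.1
```

Request:
move_arm(series=[0,-2,0,0,0,0,0,0,-2,0,0,0,0,0,0,0,0,-6,0,0,0,0,-6,0,-6,0,0,0,0,-6,0,-6,0,0,0])

```text
time: 29.28
tool_pos: [0.5828, 0.0517, 0.1662]
tcp_rot: [-2.183, -2.259, -0.001]
wrist_force: [0.9, 0.3, 0.1]
width: 0.003
grip_force: 0.0
```

Request:
move_arm(series=[8,-6,0,-3,0,0,0,8,-6,0,0,0,0,0,8,0,0,0,0,0,0])

```text
time: 29.65
tool_pos: [0.5869, -0.0674, 0.1934]
tcp_rot: [2.189, 2.251, 0.0]
wrist_force: [-0.0, 0.4, -0.2]
width: 0.636
grip_force: 0.0
```

```bash
python3 - <<'E'
from plan import *
from seg import *
s=read_state(); print(s["time"],s["tool_pos"],s["q"].round(2))
im=shot("top","t9")
im2=shot("side","s9")
cv2.imwrite("pics/t9c.png",np.vstack([cv2.resize(im[120:220,80:210,::-1],(390,300),interpolation=cv2.INTER_CUBIC),cv2.resize(im2[230:330,250:380,::-1],(390,300),interpolation=cv2.INTER_CUBIC)]))
for q in comps(im):
    c,L,W,ang,m=rect(q,.026); print((q.mean(0)*1.5625).round(),c.round(),"%.0f %.0f %.1f"%(L,W,ang))
# side view of cup: blobs of white
g=cv2.resize(im2,None,fx=4,fy=4,interpolation=cv2.INTER_CUBIC)
E
```

```text
29.65 [ 0.58687651 -0.06739949  0.19344056] [-0.16  0.14  1.84 -0.    1.16 -0.18]
[473. 178.] [ 739. -246.] 48 42 22.9
[213. 254.] [589. 280.] 222 211 91.4
[544. 244.] [ 593. -383.] 114 74 102.2
[537. 331.] [ 417. -360.] 89 88 11.6
[423. 349.] [ 386. -135.] 42 41 178.5
[356. 592.] [-56.  -1.] 34 27 89.0
```

View pics/t9c.png

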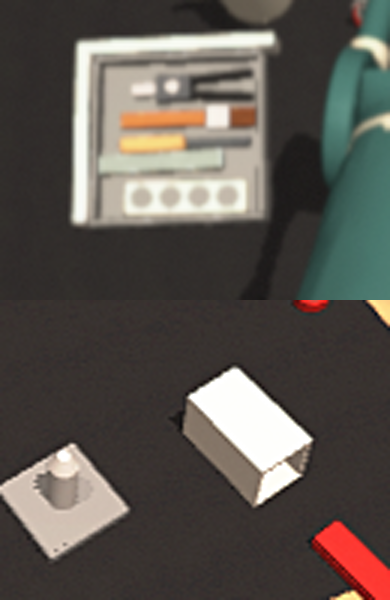

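The tray is home against both rails with all five tools inside. The cup's mouth faces −y (to the right), open end at (285,470) in the lower crop, and the stand is clear. I approach the cup tilted 45° from its closed end.

```bash
python3 - <<'E'
from plan import *
Rg=Rdown(12.3)@R.from_euler("y",-45,degrees=True).as_matrix()
print(Rg[:,2])
a=go((571,-300,105),Rg,8,tstep=8)
a=go((586,-369,22),Rg,8,st=a)
E
```

```text
[ 0.15063523 -0.69087555 -0.70710678]
8, -3.93, -0.38, 1.45, -0.7, -7.5, -1.7
8, -3.69, -0.51, 1.95, -0.7, -7.5, -1.7
8, -3.39, -0.64, 2.4, -0.7, -7.5, -1.7
8, -3.03, -0.77, 2.82, -0.7, -7.5, -1.7
8, -2.61, -0.89, 3.17, -0.7, -7.5, -1.7
8, -2.15, -1.0, 3.48, -0.7, -7.5, -1.7
end [ 571. -300.  105.]
8, 0.44, -0.01, 5.43, 0.1, 0.0, 0.1
8, 0.45, -0.0, 5.43, 0.1, 0.0, 0.1
end [ 586. -369.   22.]
```

Request:
move_arm(series=[8,-3.9,-0.4,1.5,-0.7,-7.5,-1.7,8,-3.7,-0.5,2.0,-0.7,-7.5,-1.7,8,-3.4,-0.6,2.4,-0.7,-7.5,-1.7,8,-3.0,-0.8,2.8,-0.7,-7.5,-1.7,8,-2.6,-0.9,3.2,-0.7,-7.5,-1.7])

```text
time: 30.38
tool_pos: [0.5751, -0.2586, 0.1185]
tcp_rot: [1.636, 1.984, -0.549]
wrist_force: [-0.7, -1.1, -0.4]
width: 0.933
grip_force: 0.0
```

Request:
move_arm(series=[8,-2.2,-1.0,3.5,-0.7,-7.5,-1.7,8,0,0,0,0,0,0,8,0,0,0,0,0,0])

```text
time: 30.75
tool_pos: [0.5729, -0.2982, 0.1046]
tcp_rot: [1.532, 1.916, -0.635]
wrist_force: [0.4, -0.4, -0.6]
width: 0.939
grip_force: 0.0
```

```bash
python3 - <<'E'
from plan import *
from seg import *
s=read_state(); print(s["time"],s["tool_pos"],s["width"],s["q"].round(2))
Rg=Rdown(12.3)@R.from_euler("y",-45,degrees=True).as_matrix()
im2=shot("side","s10"); 
cv2.imwrite("pics/s10c.png",cv2.resize(im2[180:310,240:410,::-1],(680,520),interpolation=cv2.INTER_CUBIC))
a=go((586,-369,22),Rg,8)
E
```

```text
30.75 [ 0.57286292 -0.29822786  0.10455052] 0.9385758919025858 [-0.17  0.25  2.11 -1.13  0.81  0.45]
8, 0.44, -0.18, 5.48, 0.2, 0.0, 0.1
8, 0.44, -0.16, 5.48, 0.2, 0.0, 0.1
end [ 586.  -368.9   22. ]
```

View pics/s10c.png

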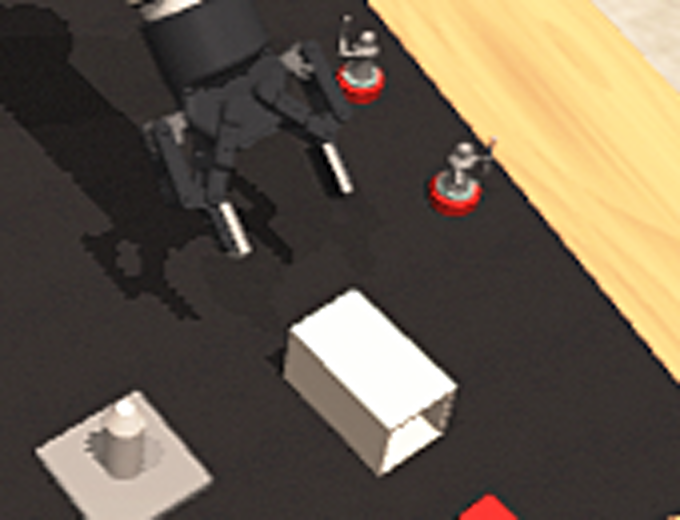

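The gripper is aligned behind the closed end of the cup, with the fingers at (230,225) and (335,165) straddling the cup's width. I advance and grasp.

Request:
move_arm(series=[8,0.3,-0.1,3.7,0,0,0,8,0.3,-0.1,3.7,0,0,0,8,0.3,-0.1,3.5,0,0,0,8,0,0,0,0,0,0,4,0,0,0,0,0,0], grip_force=30)

```text
time: 31.42
tool_pos: [0.5886, -0.3676, 0.0273]
tcp_rot: [1.542, 1.919, -0.637]
wrist_force: [-0.0, -0.5, 1.0]
width: 0.746
grip_force: 0.0
```

Request:
move_arm(series=[4,0,0,0,0,0,0,4,0,0,0,0,0,0,4,0,0,0,0,0,0])

```text
time: 31.8
tool_pos: [0.5887, -0.3674, 0.0276]
tcp_rot: [1.54, 1.919, -0.637]
wrist_force: [-0.8, 4.7, 6.9]
width: 0.651
grip_force: 32.8
```

```bash
python3 - <<'E'
from plan import *
s=read_state(); print(s["time"],s["tool_pos"],s["width"]*85.4,s["grip_force"],s["q"].round(2))
p=s["tool_pos"]*1000
r=R.from_rotvec(s["tcp_rot"]).as_matrix(); print(r.round(2))
a=go((p[0],p[1],p[2]+140),r,4)
a=go((570,-340,200),Rdown(12.3),4,st=a,tstep=9)
a=go((460,-390,200),Rdown(-60),4,st=a,tstep=9.5)
E
```

```text
31.8 [ 0.58867722 -0.36740515  0.0275724 ] 55.61584723858148 32.846918161958456 [-0.29  0.42  2.06 -1.31  0.69  0.57]
[[-0.16  0.98  0.15]
 [ 0.69  0.22 -0.69]
 [-0.7  -0.   -0.71]]
4, -3.28, -0.02, -3.32, 0.0, 0.0, 0.0
4, -3.28, -0.01, -3.32, 0.0, 0.0, 0.0
4, -3.29, -0.02, -3.31, 0.0, 0.0, 0.0
end [ 588.7 -367.5  167.6]
4, -0.02, -0.25, -0.89, -0.0, 8.9, 0.0
4, 0.13, -0.25, -0.89, -0.0, 8.9, 0.0
4, 0.25, -0.24, -0.86, -0.0, 8.9, 0.0
4, 0.39, -0.25, -0.8, -0.0, 8.9, 0.0
4, 0.51, -0.25, -0.74, -0.0, 8.9, 0.0
end [ 570. -340.  200.]
4, -0.31, -1.48, 0.01, -0.0, 0.0, 9.1
4, -0.55, -1.41, 0.0, -0.0, 0.0, 9.1
4, -0.76, -1.3, 0.01, -0.0, 0.0, 9.1
4, -0.96, -1.17, 0.0, -0.0, 0.0, 9.1
4, -1.13, -1.0, 0.01, -0.0, 0.0, 9.1
4, -1.27, -0.81, 0.01, -0.0, 0.0, 9.1
4, -1.39, -0.6, 0.0, -0.0, 0.0, 9.1
4, -1.46, -0.38, 0.01, -0.0, 0.0, 9.1
end [ 460.  -389.9  200. ]
```

Request:
move_arm(series=[4,-1.5,0,-1.5,0,0,0,4,-3.3,0,-3.3,0,2,0,4,-3.2,0,-3.3,0,4,0,4,-3.0,0,-3.5,0,8.5,0,4,-0.5,-0.2,-1.5,0,8.5,0])

```text
time: 32.42
tool_pos: [0.5862, -0.3682, 0.1954]
tcp_rot: [1.762, 2.185, -0.369]
wrist_force: [-0.7, -1.3, -1.9]
width: 0.652
grip_force: 32.1
```

```bash
python3 - <<'E'
from plan import *
s=read_state(); print(s["time"],s["tool_pos"],s["width"]*85.4,s["grip_force"],s["q"].round(2))
a=go((540,-350,210),Rdown(12.3),4,tstep=9)
a=go((440,-390,210),Rdown(-56),4,st=a,tstep=9.5)
a=go((390,-340,210),Rdown(-131),4,st=a,tstep=9.5)
E
```

```text
32.425 [ 0.58615124 -0.36817371  0.19540113] 55.71875530097952 32.13507145643234 [-0.44  0.19  1.83 -0.41  0.91 -0.44]
4, 0.65, -1.38, -0.8, -0.1, 7.7, -0.0
4, 0.76, -1.38, -0.71, -0.1, 7.7, -0.0
4, 0.84, -1.37, -0.6, -0.1, 7.7, -0.0
end [ 540. -350.  210.]
4, -0.22, -1.33, 0.0, -0.0, 0.0, 8.5
4, -0.42, -1.28, 0.0, -0.0, 0.0, 8.5
4, -0.6, -1.2, 0.01, -0.0, 0.0, 8.5
4, -0.78, -1.1, -0.0, -0.0, 0.0, 8.5
4, -0.93, -0.98, 0.0, -0.0, 0.0, 8.5
4, -1.06, -0.83, 0.0, -0.0, 0.0, 8.5
4, -1.17, -0.66, 0.0, -0.0, 0.0, 8.5
4, -1.26, -0.48, 0.01, -0.0, 0.0, 8.5
end [ 440. -390.  210.]
4, -0.17, -0.87, -0.0, 0.0, 0.0, 9.4
4, -0.3, -0.83, -0.0, 0.0, 0.0, 9.4
4, -0.44, -0.77, -0.0, 0.0, 0.0, 9.4
4, -0.55, -0.69, -0.0, 0.0, 0.0, 9.4
4, -0.66, -0.58, -0.01, 0.0, 0.0, 9.4
4, -0.75, -0.47, 0.0, 0.0, 0.0, 9.4
4, -0.82, -0.35, 0.0, 0.0, 0.0, 9.4
4, -0.86, -0.2, 0.0, 0.0, 0.0, 9.4
end [ 389.9 -340.   210. ]
```

Request:
move_arm(series=[4,0.6,-1.4,-0.8,0,7.7,0,4,0.8,-1.4,-0.7,0,7.7,0,4,0.8,-1.4,-0.6,0,7.7,0,4,-0.2,-1.3,0,0,0,8.5,4,-0.4,-1.3,0,0,0,8.5])

```text
time: 33.05
tool_pos: [0.5125, -0.3608, 0.2064]
tcp_rot: [-2.319, -2.115, 0.018]
wrist_force: [-0.4, -0.6, 0.0]
width: 0.651
grip_force: 32.1
```

Request:
move_arm(series=[4,-0.6,-1.2,0,0,0,8.5,4,-0.8,-1.1,0,0,0,8.5,4,-0.9,-1.0,0,0,0,8.5,4,-1.1,-0.8,0,0,0,8.5,4,-1.2,-0.7,0,0,0,8.5])

```text
time: 33.67
tool_pos: [0.4495, -0.3852, 0.2072]
tcp_rot: [2.929, 1.132, -0.018]
wrist_force: [0.5, 0.2, -0.5]
width: 0.654
grip_force: 32.1
```

Request:
move_arm(series=[4,-1.2,-0.5,0,0,0,8.5,4,-0.2,-0.9,0,0,0,9.4,4,-0.3,-0.8,0,0,0,9.4,4,-0.4,-0.8,0,0,0,9.4,4,-0.5,-0.7,0,0,0,9.4])

```text
time: 34.3
tool_pos: [0.413, -0.3638, 0.2074]
tcp_rot: [3.134, -0.106, -0.016]
wrist_force: [0.3, -0.3, -1.7]
width: 0.652
grip_force: 32.1
```

```bash
python3 - <<'E'
from plan import *
s=read_state(); print(s["time"],s["tool_pos"],s["width"]*85.4,s["grip_force"],s["q"].round(2))
r=R.from_rotvec(s["tcp_rot"]).as_matrix(); print(r.round(2))
a=go((405,-352,210),Rdown(-131),4,tstep=9)
Rf=Rdown(-131)@R.from_euler("y",45,degrees=True).as_matrix(); print(Rf[:,2].round(2))
a=go((423,-367,190),Rf,4,st=a,tstep=9)
E
```

```text
34.3 [ 0.41298516 -0.36380052  0.20739129] 55.64424626489709 32.11740268394351 [-0.76  0.05  1.91 -0.01  1.19  0.88]
[[ 1.   -0.07 -0.01]
 [-0.07 -1.   -0.01]
 [-0.01  0.01 -1.  ]]
4, -0.18, -0.22, -0.05, 0.1, 0.1, 7.4
4, -0.2, -0.2, -0.05, 0.1, 0.1, 7.4
4, -0.23, -0.18, -0.06, 0.1, 0.1, 7.4
4, -0.24, -0.14, -0.05, 0.1, 0.1, 7.4
4, -0.27, -0.11, -0.05, 0.1, 0.1, 7.4
end [ 405. -352.  210.]
[ 0.53 -0.46 -0.71]
4, 0.47, -0.01, 0.4, -0.0, 9.0, 0.0
4, 0.4, -0.01, 0.47, -0.0, 9.0, 0.0
4, 0.32, -0.0, 0.53, -0.0, 9.0, 0.0
4, 0.24, -0.01, 0.57, -0.0, 9.0, 0.0
4, 0.14, -0.01, 0.59, -0.0, 9.0, 0.0
end [ 423. -367.  190.]
```

Request:
move_arm(series=[4,-0.2,-0.2,0,0,0,7.4,4,-0.2,-0.2,0,0,0,7.4,4,-0.2,-0.2,0,0,0,7.4,4,-0.2,-0.1,0,0,0,7.4,4,-0.3,-0.1,0,0,0,7.4])

```text
time: 34.92
tool_pos: [0.4052, -0.3527, 0.2075]
tcp_rot: [2.936, -1.092, -0.012]
wrist_force: [0.2, 0.1, -0.6]
width: 0.657
grip_force: 32.1
```

Request:
move_arm(series=[4,0.5,0,0.4,0,9,0,4,0.4,0,0.5,0,9,0,4,0.3,0,0.5,0,9,0,4,0.2,0,0.6,0,9,0,4,0.1,0,0.6,0,9,0])

```text
time: 35.55
tool_pos: [0.4223, -0.368, 0.1871]
tcp_rot: [2.507, -0.92, 1.035]
wrist_force: [2.4, 0.7, -2.0]
width: 0.652
grip_force: 32.1
```

Request:
move_arm(series=[4,0,0,0,0,0,0,4,0,0,0,0,0,0])

```text
time: 35.8
tool_pos: [0.4236, -0.3691, 0.1882]
tcp_rot: [2.512, -0.922, 1.03]
wrist_force: [0.5, 0.3, -1.6]
width: 0.653
grip_force: 32.2
```

```bash
python3 - <<'E'
from plan import *
s=read_state(); print(s["time"],s["tool_pos"],s["width"]*85.4,s["grip_force"],s["q"].round(2))
r=R.from_rotvec(s["tcp_rot"]).as_matrix(); print(r.round(3))
im2=shot("side","s11"); im=shot("top","t11")
cv2.imwrite("pics/s11c.png",np.hstack([cv2.resize(im2[190:340,220:320,::-1],(400,600),interpolation=cv2.INTER_CUBIC),cv2.resize(im[150:300,290:390,::-1],(400,600),interpolation=cv2.INTER_CUBIC)]))
Rf=Rdown(-131)@R.from_euler("y",45,degrees=True).as_matrix()
a=go((423,-367,190),Rf,4)
E
```

```text
35.8 [ 0.42363038 -0.36905214  0.18822719] 55.767942431480726 32.1505007520318 [-0.79 -0.3   2.45  0.24  0.22  1.26]
[[ 0.544 -0.65   0.53 ]
 [-0.455 -0.76  -0.464]
 [ 0.705  0.011 -0.709]]
4, -0.24, -0.14, -0.24, 0.1, 0.0, 0.8
end [ 423.1 -367.   190. ]
```

View pics/s11c.png

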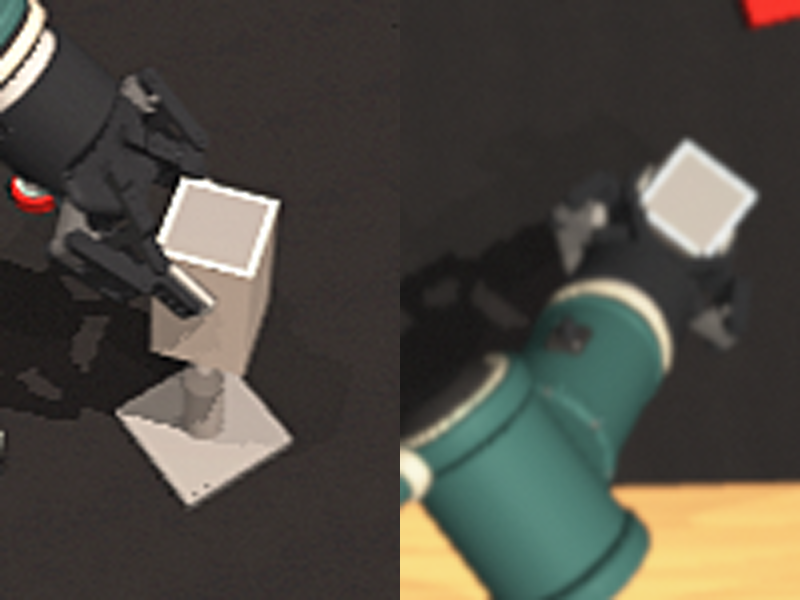

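The view shows the cup held upright with its closed base up, above the peg. I check its centre in both views.

```bash
python3 - <<'E'
from plan import *
t=290+(np.array([[688,140],[757,197],[700,257],[641,200]])-[400,0])/4-.5; t[:,1]+=150-290
p=ray("top",t,.225)*1000; print("cup top",p.round(1)[:,:2],p.mean(0).round(1))
sd=np.array([[187,178],[280,200],[250,277],[157,253]])/4-.5+[220,190]
p=ray("side",sd,.225)*1000; print("side",p.mean(0).round(1))
# stand base corners: side view
sd=np.array([[115,412],[190,506],[293,438]])/4-.5+[220,190]
p=ray("side",sd,.012)*1000; print("stand side corners",p.round(1)[:,:2],"centre",((p[0]+p[2])/2).round(1))
E
```

```text
cup top [[ 461.2 -366.3]
 [ 422.6 -408.2]
 [ 384.4 -368.6]
 [ 422.3 -333.2]] [ 422.6 -369.   225. ]
side [ 423.9 -371.1  225. ]
stand side corners [[ 372.6 -334.3]
 [ 390.3 -414.7]
 [ 470.8 -396.9]] centre [ 421.7 -365.6   12. ]
```

Request:
move_arm(series=[4,-0.6,-0.1,0.2,0,0,0.4,4,-0.7,0,0.7,0,0,0.4,4,0,0,0,0,0,0])

```text
time: 36.28
tool_pos: [0.4212, -0.3658, 0.1704]
tcp_rot: [2.51, -0.942, 1.032]
wrist_force: [0.0, -0.6, -0.9]
width: 0.654
grip_force: 32.2
```

```bash
python3 - <<'E'
from plan import *
s=read_state(); print(s["time"],s["tool_pos"],s["q"].round(2)); r=R.from_rotvec(s["tcp_rot"]).as_matrix(); print(r.round(3))
E
```

```text
36.275 [ 0.4211947  -0.3658038   0.17038743] [-0.79 -0.28  2.47  0.29  0.17  1.23]
[[ 0.536 -0.658  0.529]
 [-0.467 -0.753 -0.463]
 [ 0.703  0.001 -0.711]]
```

Cup and peg centres are measured: the cup axis is at the TCP xy within 1 mm, and the peg is at about (420,−364). Joints 3 and 5 are close to their limits, so I yaw the tool about the vertical to open the arm before lowering.

Request:
move_arm(series=[4,0,0,0,7,0,-7.1,4,0,0,0,7,0,-7.1,4,0,0,0,7,0,-7.1,4,0,0,0,7,0,-7.1,4,0,0,0,7,0,-7.1])

```text
time: 36.9
tool_pos: [0.4089, -0.3637, 0.157]
tcp_rot: [2.894, -0.239, 1.09]
wrist_force: [0.4, 0.2, -1.8]
width: 0.654
grip_force: 32.1
```

```bash
cat > p2.py <<'E'
from plan import *
s=read_state(); print(s["time"],s["tool_pos"],s["q"].round(2)); r=R.from_rotvec(s["tcp_rot"]).as_matrix(); print(r.round(3))
h=np.degrees(np.arctan2(r[1,2],r[0,2])); print("h",h.round(1))
def Rh(h): return Rdown(h-90)@R.from_euler("y",45,degrees=True).as_matrix()
E
python3 - <<'E'
from p2 import *
a=go((420.3,-364,150),Rh(10),4)
a=go((420.3,-364,90),Rh(10),4,st=a)
E
```

```text
36.9 [ 0.40892447 -0.36373984  0.15698333] [-1.12 -0.13  2.36  0.97  0.73 -0.08]
[[ 0.741 -0.158  0.652]
 [-0.13  -0.987 -0.091]
 [ 0.658 -0.017 -0.752]]
h -8.0
4, 0.19, -0.07, 0.63, 6.2, 1.8, -7.3
4, 0.18, 0.02, 0.65, 6.2, 1.8, -7.3
end [ 420.3 -364.   150. ]
4, -2.12, 0.0, 2.12, -0.0, 0.0, -0.0
4, -2.12, 0.01, 2.12, -0.0, 0.0, -0.0
end [ 420.3 -364.    90. ]
```

```bash
python3 - <<'E'
from p2 import *
a=go((420.3,-364,160),Rh(0),4)
E
```

```text
36.9 [ 0.40892447 -0.36373984  0.15698333] [-1.12 -0.13  2.36  0.97  0.73 -0.08]
[[ 0.741 -0.158  0.652]
 [-0.13  -0.987 -0.091]
 [ 0.658 -0.017 -0.752]]
h -8.0
4, 1.05, -0.16, 0.52, 5.5, 3.7, -7.3
end [ 420.4 -364.   160. ]
```

Request:
move_arm(series=[4,0.5,-0.1,0.3,2.7,1.9,-3.6,4,0.5,-0.1,0.2,2.7,1.9,-3.6,4,0,0,0,0,0,0,4,0,0,0,0,0,0])

```text
time: 37.4
tool_pos: [0.4196, -0.3631, 0.1591]
tcp_rot: [2.901, -0.014, 1.2]
wrist_force: [0.7, 0.1, -0.6]
width: 0.654
grip_force: 32.3
```

```bash
python3 - <<'E'
from p2 import *
a=go((420.3,-364,150),Rh(h),4)
a=go((420.3,-364,90),Rh(h),4,st=a)
E
```

```text
37.4 [ 0.41964566 -0.36311974  0.1590505 ] [-1.17 -0.06  2.33  1.06  0.84 -0.32]
[[ 0.708 -0.009  0.706]
 [-0.008 -1.    -0.005]
 [ 0.706 -0.001 -0.708]]
h -0.4
4, -0.59, 0.09, 0.69, 0.0, 0.1, -0.1
end [ 420.3 -364.   150. ]
4, -2.12, 0.0, 2.12, 0.0, -0.0, -0.0
4, -2.13, 0.0, 2.12, 0.0, -0.0, -0.0
end [ 420.3 -364.    90. ]
```

Request:
move_arm(series=[4,-1.5,0.1,1.6,0,0,0,4,-1.5,0,1.5,0,0,0,4,-1.5,0,1.5,0,0,0,4,0,0,0,0,0,0])

```text
time: 37.9
tool_pos: [0.42, -0.362, 0.0931]
tcp_rot: [-2.902, 0.014, -1.199]
wrist_force: [-0.9, 0.3, -0.9]
width: 0.651
grip_force: 32.2
```

```bash
python3 - <<'E'
from p2 import *
print(s["wrist_force"],s["torque"])
im2=shot("side","s12"); im=shot("top","t12")
cv2.imwrite("pics/s12c.png",np.hstack([cv2.resize(im2[220:340,220:320,::-1],(400,480),interpolation=cv2.INTER_CUBIC),cv2.resize(im[150:270,290:390,::-1],(400,480),interpolation=cv2.INTER_CUBIC)]))
a=go((420.3,-364,72),Rh(h),4)
E
```

```text
37.9 [ 0.4200188  -0.36200885  0.09313633] [-1.17  0.07  2.36  1.2   0.77 -0.52]
[[ 0.708 -0.008  0.706]
 [-0.009 -1.    -0.002]
 [ 0.706 -0.005 -0.709]]
h -0.2
[-0.91491589  0.30439555 -0.94076702] [0.05382408 0.4849678  0.02270607]
4, -1.68, 0.04, 1.62, 0.1, -0.0, -0.3
end [ 420.3 -364.    71.9]
```

View pics/s12c.png

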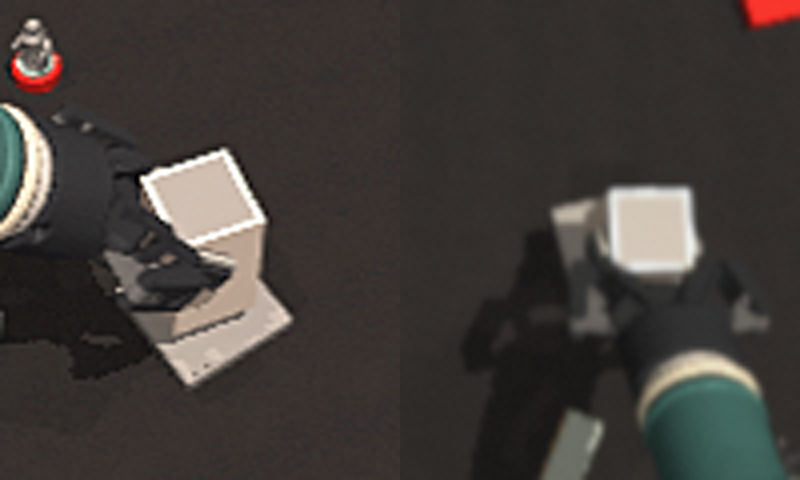

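The cup is centred over the stand and is already over the peg without contact force. I lower it to the base.

Request:
move_arm(series=[4,-0.7,0.1,0.7,0,0,0,4,-0.5,0,0.5,0,0,0,4,-0.3,0,0.3,0,0,0,4,0,0,0,0,0,0])

```text
time: 38.5
tool_pos: [0.4203, -0.3645, 0.0729]
tcp_rot: [2.902, -0.014, 1.201]
wrist_force: [0.2, 0.3, -0.8]
width: 0.654
grip_force: 32.3
```

Request:
move_arm(series=[4,-0.15,0,0.15,0,0,0,4,0,0,0,0,0,0])

```text
time: 38.75
tool_pos: [0.4209, -0.3651, 0.0723]
tcp_rot: [2.9, -0.012, 1.204]
wrist_force: [0.2, 0.5, 3.8]
width: 0.652
grip_force: 32.7
```

Contact is reached, with an upward force of 3.8 N. I release and retreat along the tool axis.

Request:
move_arm(series=[6.3,0,0,0,0,0,0,7.0,0,0,0,0,0,0,8,0,0,0,0,0,0,8,0,0,0,0,0,0])

```text
time: 39.25
tool_pos: [0.4204, -0.3647, 0.0712]
tcp_rot: [2.901, -0.013, 1.201]
wrist_force: [-0.4, -0.1, -0.5]
width: 0.94
grip_force: 0.0
```

Request:
move_arm(series=[8,0,0,-3,0,0,0,8,0,0,-5,0,0,0,8,0,0,-5,0,0,0,8,0,0,0,0,0,0])

```text
time: 39.75
tool_pos: [0.3275, -0.3668, 0.1662]
tcp_rot: [2.893, -0.013, 1.201]
wrist_force: [0.7, 0.3, -0.2]
width: 0.939
grip_force: 0.0
```

```bash
python3 - <<'E'
from p2 import *
im2=shot("side","s13"); im=shot("top","t13")
cv2.imwrite("pics/s13c.png",np.hstack([cv2.resize(im2[40:340,120:400,::-1],(448,480),interpolation=cv2.INTER_CUBIC),cv2.resize(im[90:300,60:390,::-1],(352,224),interpolation=cv2.INTER_CUBIC) if 0 else np.vstack([cv2.resize(im[125:215,80:212,::-1],(352,240),interpolation=cv2.INTER_CUBIC),cv2.resize(im2[240:330,220:352,::-1],(352,240),interpolation=cv2.INTER_CUBIC)])]))
E
```

```text
39.75 [ 0.327475   -0.36683635  0.16624236] [-1.4  -0.14  2.38  0.97  1.   -0.42]
[[ 0.706 -0.011  0.708]
 [-0.004 -1.    -0.011]
 [ 0.708  0.005 -0.706]]
h -0.9
```

View pics/s13c.png

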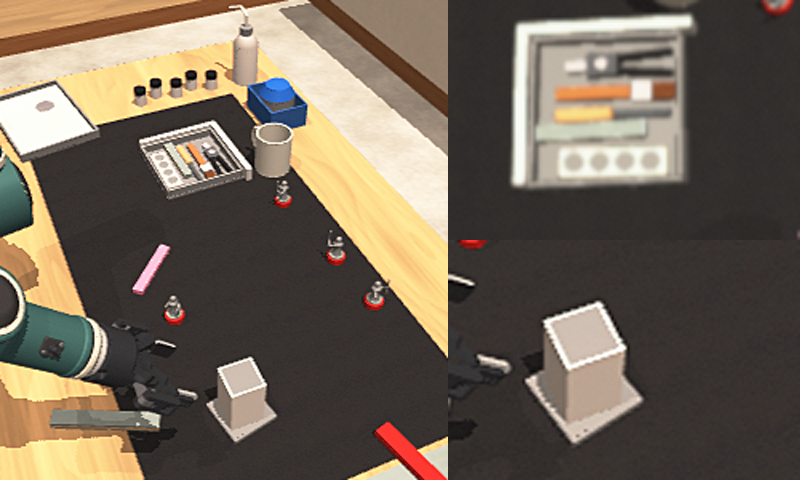

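All five tools are in the tray at the corner of the rails, the cup sits upside down on the stand's base over the peg (lower right crop), and minis and mug look undisturbed. I compare the tray numerically with the earlier view, then hand in.

```bash
python3 - <<'E'
from seg import *
a=cv2.imread("pics/t9.png").astype(int)[125:215,80:205]; b=cv2.imread("pics/t13.png").astype(int)[125:215,80:205]
d=abs(a-b).max(2); print("tray diff",d.mean(),(d>40).sum())
if (d>40).sum()<25: print(finish_job())
E
```

```text
tray diff 9.793066666666666 1136
```

```bash
python3 - <<'E'
from seg import *
A=cv2.imread("pics/t9.png"); B=cv2.imread("pics/t13.png")
a=A.astype(int)[125:215,80:205]; b=B.astype(int)[125:215,80:205]
d=abs(a-b).max(2)>40; print("cols with diff",np.where(d.sum(0)>3)[0]+80)
print("diff left of col 168:",d[:,:88].sum())
for I in (A,B):
    for q in comps(I[:,:,::-1]):
        m=q.mean(0)*1.5625
        if 200<m[0]<225: c,L,W,an,_=rect(q,.026); print(c.round(1),round(L,1),round(W,1),an)
E
```

```text
cols with diff [186 187 188 189 190 191 192 193 194 195 196 197 198 199 200 201 202 203
 204]
diff left of col 168: 0
[589.2 280.2] 221.7 210.7 91.3559
[589.2 280.2] 221.7 210.8 91.355896
```

The only difference is the arm itself, which stood at the right edge of the earlier picture; the tray has not moved.

```bash
python3 -c "
from workcell import *
print(finish_job())"
```

```text
the job is handed in; nothing more can be done
None
```

The job is handed in: brush, file, stick, wells and clippers (no knife was there) are in the tray, which was slid home against both rails, and the cup is upside down over the peg on the stand's base.

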